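Line up the quarter-turn stud and hold the battery cover down on the score-clock case

TASK

On the grey score-clock case, turn the red quarter-turn wing until it lines up with the two white marks beside it, so that it will pass through the slot in the cover. Then pick up the loose blue battery cover by its black handle, lower it over the wing so that it sits squared up on the bay frame, press it down against the springy seal until it is flush with the case, and finish while still holding it pressed there. Leave the other things on the table where they are.

Things in the scene. Friction and masses are not known exactly. Their poses are not given: they have to be found in the camera images.
- frame_centre (a point): centre of the battery-bay frame, at the level of the case's flat top face (70 mm above the table). Axes of the case: x across the bay, y along the bay towards the wing, z up. Home, the cover's axes agree with these and the centre of its underside lies on this point, with the wing standing up through the slot.
- case: grey steel case, 200 (x) x 260 (y) x 70 mm, fixed to the table on the robot's left or right, turned up to 0.3 rad; origin under its centre. Its top has the battery bay and, at its +y end, a dark control strip.
- seal (a joint): height of the black rubber seal rim round the bay, 90 x 150 mm outside, centred on frame_centre: 0 = up, 5 mm proud of the top face; -0.005 = level with it. Sprung: it yields from about 5 N and is level at about 9 N, the cover's own weight of 2 to 3 N included, so press with 6 to 7 N; any more goes into the hard case. Let go, it lifts the cover again.
- stud_wing (a point): grip point on the red wing of the quarter-turn stud, on its vertical axis, 30 mm above the case's top. The wing is an upright blade 34 mm long (its x), 10 mm thick (its y), from 10 to 35 mm above the case's top, with a 28 x 6 mm nose up to 41 mm, a white line on top, and a 10 mm round neck below. Axes turn with the wing.
- stud_foot (a point): foot of the stud's axis on the case's top face, 50 mm from frame_centre along the case's +y; axes of the case.
- stud (a joint): angle of the wing, rad, growing counter-clockwise from above: 0 = the blade lies along the case's x, in line with the two white marks on the case either side of it, as the cover's slot needs it. It starts at 0.7 to 1.35 (nearly crosswise), has stops at -0.5 and 1.6, and stays where it is left (friction 0.06 N m).
- cover_handle (a point): grip point in the middle of the cover's black rib handle, above the cover's centre and 28 mm above its underside. The rib is 14 mm thick (x), 46 mm long (y) and reaches from 6 to 44 mm above the underside. The cover lies flat on the table, right way up, at the start.
- cover: the loose blue cover: a plate 110 mm (its x) x 170 mm (its y) x 6 mm with its handle, 0.2 to 0.3 kg; origin at the centre of its underside, axes as cover_handle.
- cover_under (a point): centre of the cover's underside, straight below cover_handle; same axes.
- cover_slot (a point): centre of the cover's through slot, 44 mm (x) x 19 mm (y), 50 mm from the cover's centre along its +y, at the level of the underside; same axes.
- calculator: bystander: black desk calculator, 130 x 75 x 14 mm, lying flat; origin under its centre.
- notepad: bystander: white spiral notepad, 150 x 105 x 11 mm, lying flat; origin under its centre.
- tape_roll: bystander: roll of red tape, 84 mm across, 40 mm high, lying flat; origin under its centre.
- trophy: bystander: small gold cup with two ears, 120 mm wide, 170 mm high; origin under its centre.
- water_bottle: bystander: clear water bottle, 64 mm across, 200 mm high; origin under its centre.
- pen_mug: bystander: white mug, 80 mm across, 95 mm high; origin under its centre.
- stapler: bystander: green stapler, 125 x 36 x 45 mm; origin under its centre.
Things that resemble listed ones, but are neither listed nor needed, are in the scene too. Of the things like the cover, leave any that is yellow; of the rest the larger one is meant.

How it is judged:
By the outcome, as a careful person would: the job done as asked, in the order asked, and still so for the second after the job is handed in, while the arm keeps its last pose, push and grip.
It also fails if it takes over 54 s, if anything falls off the work surface, if the arm or the gripper's body presses on something with over 40 N, if the wrist force passes 120 N, or if a joint passes its speed limit or range.

ROBOT

A 6-joint arm with a two-finger parallel gripper is mounted at the origin on the work surface. World frame = base frame: x ahead of the robot, y to its left, z up, the work surface at z = 0. Lengths are in m, angles in rad, forces in N, time in s.
With the tool pointing down it reaches from about 0.375 to 0.9 m from the base axis. Payload 3.1 kg.
Tool frame: the origin (TCP) lies on the front face of the gripper's body, between the roots of the fingers; the fingertips stand 73 mm ahead of it and the grasp point (between the pads) lies 54 mm ahead of it (manip.finger_overhang is the distance from the TCP to the fingertips, in m); z points along the fingers, y is the direction in which the jaws open and shut (so a half turn about z gives the same grasp; the last joint's range is limited). The gripper opens to 85 mm and grips with 20 to 120 N. Pads are 22 mm wide; open, the fingers measure 114 mm over their backs; the gripper's body (76 mm by 85 mm) begins 54 mm behind the grasp point. The pads swing forward as they close: fully open they stand 13 mm farther back than shut.
Start: joints at [-1.361, 0.527, 1.433, -0, 1.181, -0.178], TCP at [0.236, -0.579, 0.304] pointing down, gripper open.
Joint ranges: [-3.08, 3.08], [-0.75, 2.2], [0.22, 2.44], [-1.43, 4.57], [0, 2.65], [-2.85, 2.85]. Speed limits (rad/s): [2.79, 2.79, 3.14, 3.14, 3.14, 3.14].

INTERFACE

Orientations are given as a unit quaternion [x, y, z, w].
In Python, from station import manip gives the robot as it stands.
- The arm moves only by the tool apply_moves, never from a script. Its argument "increments" is a list that holds one entry, the list of rows, each a list of 4 numbers: the shift along the tool's x, y, z in m, then the turn about the tool's z in degrees. In form: [[[dx, dy, dz, spin], ...]]. A call has 1 to 5 rows; each row shifts and turns the pose as measured when the row begins, along the tool's axes as they then stand; what a row does not reach is not made up. A row lasts 1/10 s, in which the tool goes at most 50 mm and 8.59 degrees, less where a joint would pass 70% of its speed; a pose out of reach is approached as far as the arm can. A call with a gripper value outside its range is refused whole. "fingers" is the opening, from 0 (shut) to 1 (fully open), set as the call begins (left out, the last holds). The fingers move at their own pace and stop on an object; "newtons" is the grip in N (left out, the last holds). Time passes only in rows, so rows that do not move let the fingers close. It gives the time, the measured TCP pose, the force and the opening at its end, in the units of the state.
- manip.sense(): the state, without advancing time (a new reading comes with each control period).
- manip.snapshot(name): name is "scene" or "side" or "wrist"; returns (picture, depth): 420x560x3 uint8, red, green, blue; 420x560 float32, m along the optical axis (not along the pixel's ray), 0 where there is no reading.
- manip.camera_model(name): a dict with "mtx" (3x3 intrinsics, pixels), "R" (3x3) and "t" (3): a world point X has camera coordinates R X + t; the wrist camera has in their place "mount" (4x4, takes a point from camera to tool coordinates, whose origin is the TCP and whose axes are the flange's). Camera axes: x right, y down, z forward; pixel columns grow to the right and rows downward; lengths in m; the calibration is good to about 2 mm. The wrist camera is an equidistant fisheye: a pixel r from the principal point sees the ray r / f radians off the axis. A picture is of the moment at which its call begins: read the wrist's pose just before it. camera_model takes no time and is no camera call.
- manip.sign_off(): hands the job in, once; it reports no verdict.
The state is a dict: "t": time; "q": joint angles; "qd": joint speeds; "tau": joint torques, N m; "tcp_pos": TCP position; "tool_rot": TCP orientation; "force": force on the tool from outside, world axes, zero at the start; "ft_torque": the same for the moment, N m; "finger_gap": opening from 0.0 (shut) to 1.0 (fully open).
Only numpy, scipy, OpenCV 4.12 (cv2) and the standard library are available. Lean on these libraries where they do the work, as an engineer would, in place of code of your own. Each camera call takes 0.05 s, during which the arm holds its last target.

## Working session

There is one attempt and no reset: what is moved stays moved. The work goes in short steps, Python scripts to look and compute and a tool call to move; the robot and the scene stay as the last step left them, time stands still between calls to the robot, and variables do not carry over. Pictures are saved under pics/ and viewed, and the job is handed in when it is done.

Besides the shell and the picture viewer there is one more tool, called as name(argument=value, ...), one argument or row to a line, values as JSON. apply_moves: Moves the arm, as the interface text tells. Its arguments: {"type":"object","properties":{"increments":{"type":"array","items":{"type":"array","items":{"type":"array","items":{"type":"number"}}}},"fingers":{"type":"number"},"newtons":{"type":"number"}},"required":["increments"]}

```bash
ls; mkdir -p pics; cat > h.py <<'E'
import numpy as np, cv2
from station import manip
def save(n,im): cv2.imwrite('pics/'+n,im[:,:,::-1])
E
python3 - <<'E'
from h import *
s=manip.sense(); print(s)
for c in ('scene','side','wrist'):
    im,d=manip.snapshot(c); np.savez('pics/%s0.npz'%c,im=im,d=d,**{k:v for k,v in manip.camera_model(c).items()}); save(c+'0.png',im)
    print(c,manip.camera_model(c))
E
```

```text
pics
{'t': 0.0, 'q': array([-1.36151738e+00,  5.28484869e-01,  1.43389693e+00, -7.43155374e-06,
        1.18138008e+00, -1.78481900e-01]), 'qd': array([ 1.60174432e-03, -6.15974380e-04,  9.27420355e-04,  2.75502364e-04,
       -6.28803785e-05, -1.11030041e-03]), 'tau': array([-6.96290917e-04, -4.42350662e+01, -1.78028476e+01, -2.93299381e-04,
        8.45925591e-03,  1.36216499e-05]), 'tcp_pos': array([ 0.23624222, -0.57803374,  0.30292366]), 'tool_rot': array([ 9.81263141e-01,  1.92669331e-01, -2.01364590e-05, -1.08443407e-03]), 'force': array([-0.16436164,  0.78761001,  0.09257068]), 'ft_torque': array([-0.06094088,  0.00401292,  0.01765792]), 'finger_gap': 0.9974996398873338}
scene {'mtx': array([[438.07729538,   0.        , 280.86418101],
       [  0.        , 438.07729538, 214.20823983],
       [  0.        ,   0.        ,   1.        ]]), 'R': array([[-0.74461718,  0.66739606, -0.01130313],
       [ 0.4867506 ,  0.53132706, -0.69337249],
       [-0.45674841, -0.52179887, -0.72049068]]), 't': array([ 0.40833595, -0.22674107,  1.78025856])}
side {'mtx': array([[455.65709733,   0.
[... 152 characters left out ...]
 , -0.73116086, -0.0071047 ],
       [-0.49350211, -0.45322092, -0.74232504],
       [ 0.53953902,  0.50989665, -0.67000228]]), 't': array([-0.37197687,  0.35440211,  1.55086276])}
wrist {'mtx': array([[325.1922621 ,   0.        , 286.52441374],
       [  0.        , 325.1922621 , 206.97264959],
       [  0.        ,   0.        ,   1.        ]]), 'mount': array([[ 7.75304628e-04, -9.52847198e-01, -3.03449529e-01,
         7.62800334e-02],
       [ 9.99999679e-01,  8.00722064e-04,  4.06611399e-05,
        -6.51256359e-04],
       [ 2.04234880e-04, -3.03449463e-01,  9.52847512e-01,
        -7.03769438e-02],
       [ 0.00000000e+00,  0.00000000e+00,  0.00000000e+00,
         1.00000000e+00]])}
```

View pics/scene0.png

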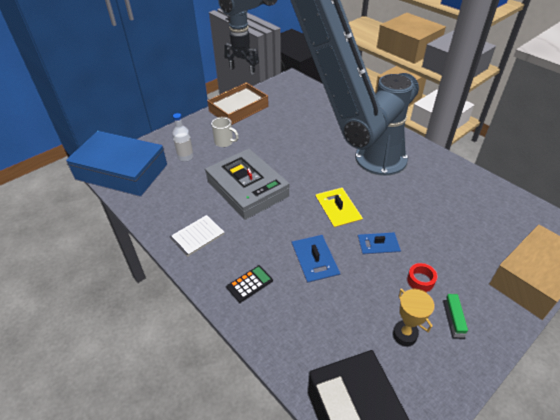

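View pics/side0.png

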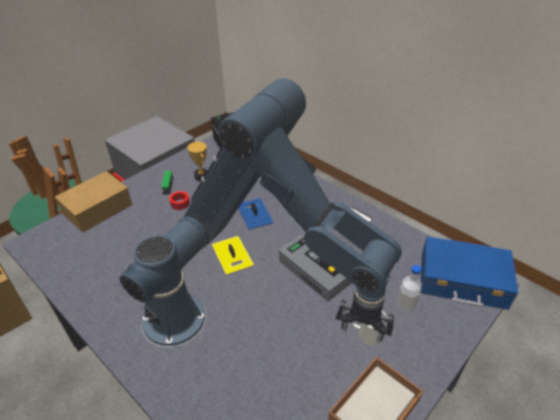

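View pics/wrist0.png

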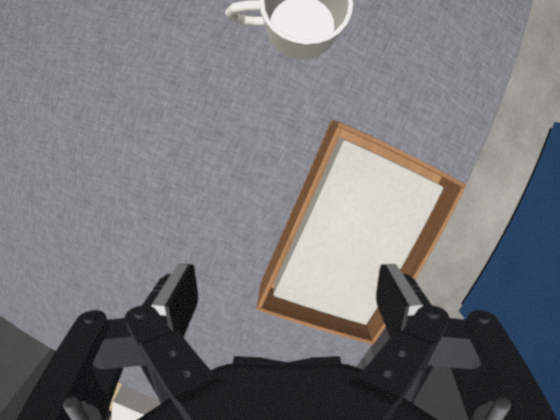

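The scene view shows the case at about (248,182), with the red wing near (250,174). There are three cover-like things:
- Yellow plate at (340,205), to be left alone.
- Small blue plate at (380,242).
- Larger blue plate at (316,257). It is blue and bigger than the other blue one, so it should be the one meant.

I'll confirm this in an enlarged crop and measure it.

```bash
cat >> h.py <<'E'
def ray(cam,uv):
    m=cam; K=np.array(m['mtx']);R=np.array(m['R']);t=np.array(m['t'])
    p=np.linalg.inv(K)@np.array([uv[0],uv[1],1.]); return -R.T@t, R.T@p
def onplane(cam,uv,z):
    o,d=ray(cam,uv); return o+d*(z-o[2])/d[2]
def proj(cam,X):
    p=np.array(cam['R'])@X+np.array(cam['t']); p=np.array(cam['mtx'])@p; return p[:2]/p[2]
E
python3 - <<'E'
from h import *
z=np.load('pics/scene0.npz'); im=z['im']; d=z['d']
a=cv2.resize(im[205:290,280:410],None,fx=4,fy=4,interpolation=cv2.INTER_CUBIC)
b=cv2.resize(im[145:220,195:300],None,fx=5,fy=5,interpolation=cv2.INTER_CUBIC)
save('c1.png',a); save('c2.png',b)
hsv=cv2.cvtColor(im,cv2.COLOR_RGB2HSV)
m=cv2.inRange(hsv,(100,110,60),(125,255,255)); m[:200]=0
m=cv2.morphologyEx(m,cv2.MORPH_CLOSE,np.ones((9,9)))
cs,_=cv2.findContours(m,0,2)
for c in cs:
    if cv2.contourArea(c)<300: continue
    P=np.array([onplane(z,p[0],0.006)[:2] for p in c])
    r=cv2.minAreaRect((P*1000).astype(np.float32)); print(r, cv2.boundingRect(c))
K=z['mtx'];R=z['R'];t=z['t']
for uv in [(300,240),(330,270),(220,180),(270,205),(205,235)]:
    dd=d[uv[1],uv[0]]; p=np.linalg.inv(K)@[uv[0],uv[1],1]*dd; print(uv,R.T@(p-t))
E
```

```text
((562.1863403320312, 180.36233520507812), (172.13375854492188, 110.21476745605469), 64.0372314453125) (292, 235, 48, 47)
((361.7250061035156, 280.32843017578125), (83.75144958496094, 126.58352661132812), 52.14509963989258) (358, 232, 43, 22)
(300, 240) [0.54590568 0.09413791 0.00269799]
(330, 270) [0.56329267 0.25012997 0.00499482]
(220, 180) [ 0.60396063 -0.26854674  0.07065799]
(270, 205) [ 0.51534651 -0.09570319  0.0095649 ]
(205, 235) [ 0.77426042 -0.13380267  0.01215881]
```

View pics/c1.png

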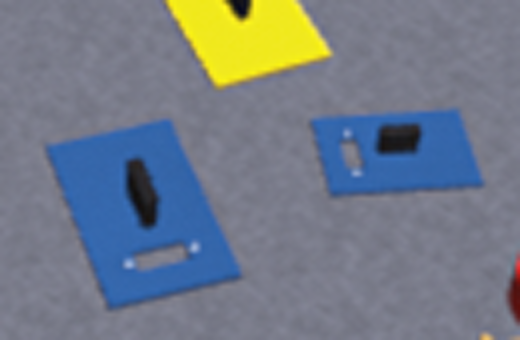

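View pics/c2.png

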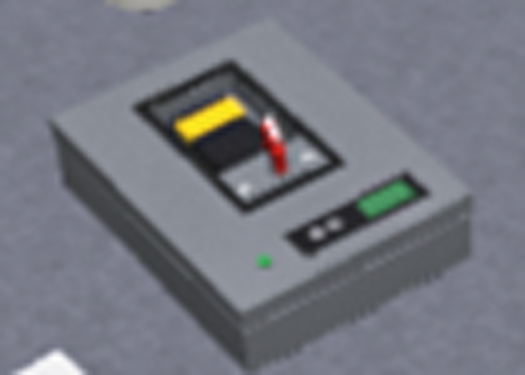

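The crop confirms it: the larger blue plate measures 172 x 110 mm and its slot, with white dots, is at about (320,269). Next are the coarse case and wing measurements.

```bash
python3 - <<'E'
from h import *
z=np.load('pics/scene0.npz')
f=lambda u,v,h:onplane(z,(195+u/5-.4,145+v/5-.4),h)
C=np.array([f(*p,0.07) for p in [(50,122),(268,20),(472,198),(245,310)]]);print(C.round(4),C.mean(0))
print([np.linalg.norm(C[i]-C[(i+1)%4]) for i in range(4)])
yv=(C[2]+C[3]-C[0]-C[1])/2; print('case y yaw',np.degrees(np.arctan2(yv[1],yv[0])))
S=np.array([f(*p,0.07) for p in [(138,107),(233,63),(342,160),(247,212)]]);print('seal/frame',S.round(4),S.mean(0),[np.linalg.norm(S[i]-S[(i+1)%4]) for i in range(4)])
print('wing top ends',f(268,122,.111),f(280,150,.111))
print('marks',f(245,190,.07),f(308,158,.07))
print('slot',onplane(z,(280+160/4,205+257/4),.006), 'handle top',onplane(z,(280+142/4,205+188/4),.03))
E
```

```text
[[ 0.6093 -0.3583  0.07  ]
 [ 0.4114 -0.344   0.07  ]
 [ 0.4341 -0.0826  0.07  ]
 [ 0.6254 -0.1038  0.07  ]] [ 0.5200304  -0.22216641  0.07      ]
[np.float64(0.19839597074156634), np.float64(0.2624158444095536), np.float64(0.19254617689647208), np.float64(0.2549697004940416)]
case y yaw 85.69515125876748
seal/frame [[ 0.5503 -0.3277  0.07  ]
 [ 0.4649 -0.3205  0.07  ]
 [ 0.4762 -0.1774  0.07  ]
 [ 0.5626 -0.1805  0.07  ]] [ 0.51350847 -0.25151393  0.07      ] [np.float64(0.08564541084049035), np.float64(0.14345298167020082), np.float64(0.08650832839872026), np.float64(0.14766147729605142)]
wing top ends [ 0.5176791  -0.20804789  0.111     ] [ 0.53064607 -0.17846211  0.111     ]
marks [ 0.54903578 -0.19989396  0.07      ] [ 0.49311048 -0.19603901  0.07      ]
slot [0.58516974 0.22721788 0.006     ] handle top [0.56060134 0.18095814 0.03      ]
```

```bash
cat >> h.py <<'E'
from scipy.spatial.transform import Rotation as Ro
def yaw(s):
    R=Ro.from_quat(s['tool_rot']).as_matrix(); return np.degrees(np.arctan2(R[1,0],R[0,0]))
def plan(p,psi,n=None):
    """rows toward TCP position p, tool-x yaw psi deg"""
    s=manip.sense(); R=Ro.from_quat(s['tool_rot']).as_matrix()
    print('t',round(s['t'],2),'tcp',s['tcp_pos'].round(4),'yaw',round(yaw(s),2),'F',s['force'].round(1),'gap',round(s['finger_gap'],3),'q',s['q'].round(2))
    d=np.array(p)-s['tcp_pos']; y0=yaw(s); turn=(psi-y0+180)%360-180
    n=n or int(max(np.ceil(np.linalg.norm(d)/.049),np.ceil(abs(turn)/8.5),1))
    for k in range(n):
        a=np.radians(y0+turn*k/n); X=np.array([np.cos(a),np.sin(a),0]);Y=np.array([np.sin(a),-np.cos(a),0])
        print([round(float(d@X/n),4),round(float(d@Y/n),4),round(float(-d[2]/n),4),round(-turn/n,2)])
    print('tilt',np.degrees(np.arccos(-R[2,2])).round(2))
def wristcast(name,s,uv,z):
    """wrist pixel(s) -> world point on plane z"""
    m=manip.camera_model('wrist'); K=m['mtx']; M=m['mount']; R=Ro.from_quat(s['tool_rot']).as_matrix()
    uv=np.atleast_2d(uv).astype(float); dx=(uv[:,0]-K[0,2])/K[0,0]; dy=(uv[:,1]-K[1,2])/K[1,1]
    r=np.hypot(dx,dy); sc=np.sinc(r/np.pi)
    v=np.stack([dx*sc,dy*sc,np.cos(r)],1)
    v=(R@M[:3,:3]@v.T).T; o=R@M[:3,3]+s['tcp_pos']
    return o+v*((z-o[2])/v[:,2])[:,None]
def wsnap(n):
    s=manip.sense(); im,d=manip.snapshot('wrist'); save(n+'.png',im)
    np.savez('pics/'+n+'.npz',im=im,d=d,tool_rot=s['tool_rot'],tcp_pos=s['tcp_pos']); return s,im,d
def wload(n):
    z=np.load('pics/'+n+'.npz'); return z,z['im'],z['d']
E
python3 - <<'E'
from h import *
plan([.517,-.199,.285],66)
z=np.load('pics/scene0.npz'); print(onplane(z,(182,158),0))
E
```

```text
t 0.15 tcp [ 0.2363 -0.5781  0.3031] yaw 22.22 F [-0.1  0.9  0.7] gap 1.0 q [-1.36  0.53  1.43  0.    1.18 -0.18]
[0.0403, -0.0245, 0.0018, np.float64(-4.38)]
[0.0421, -0.0213, 0.0018, np.float64(-4.38)]
[0.0436, -0.0181, 0.0018, np.float64(-4.38)]
[0.0448, -0.0147, 0.0018, np.float64(-4.38)]
[0.0458, -0.0112, 0.0018, np.float64(-4.38)]
[0.0465, -0.0077, 0.0018, np.float64(-4.38)]
[0.047, -0.0041, 0.0018, np.float64(-4.38)]
[0.0472, -0.0005, 0.0018, np.float64(-4.38)]
[0.0471, 0.0031, 0.0018, np.float64(-4.38)]
[0.0467, 0.0067, 0.0018, np.float64(-4.38)]
tilt 0.1
[ 0.59663603 -0.5537007   0.        ]
```

apply_moves(
  increments=[
    [[0.04, -0.024, 0.001, -4.4], [0.042, -0.021, 0.001, -4.4], [0.044, -0.018, 0.001, -4.4], [0.045, -0.015, 0.001, -4.4], [0.046, -0.011, 0.002, -4.4]],
  ],
)

```text
t: 0.65
tcp_pos: [0.3767, -0.3893, 0.295]
tool_rot: [0.926, 0.378, -0.001, 0.001]
force: [-0.0, -0.0, -0.0]
finger_gap: 1.005
```

apply_moves(
  increments=[
    [[0.0465, -0.008, 0.002, -4.4], [0.047, -0.004, 0.002, -4.4], [0.047, 0, 0.002, -4.4], [0.047, 0.003, 0.002, -4.4], [0.047, 0.007, 0.002, -4.4]],
  ],
)

```text
t: 1.15
tcp_pos: [0.5193, -0.1897, 0.2835]
tool_rot: [0.833, 0.553, -0.001, 0.0]
force: [0.3, -0.4, 0.5]
finger_gap: 1.001
```

```bash
python3 - <<'E'
from h import *
plan([.517,-.199,.285],66)
E
```

```text
t 1.15 tcp [ 0.5193 -0.1897  0.2835] yaw 67.21 F [ 0.3 -0.4  0.5] gap 1.001 q [-0.55  0.46  1.64 -0.    1.05 -0.15]
[-0.0095, 0.0015, -0.0015, np.float64(1.21)]
tilt 0.1
```

```bash
python3 - <<'E'
from h import *
s,im,d=wsnap('w1'); print(manip.sense()['tcp_pos'],s['tcp_pos'])
save('w1b.png',cv2.resize(im,None,fx=1.4,fy=1.4,interpolation=cv2.INTER_CUBIC))
E
```

```text
[ 0.5225762  -0.18339758  0.28333493] [ 0.51929479 -0.18970817  0.28354461]
```

View pics/w1b.png

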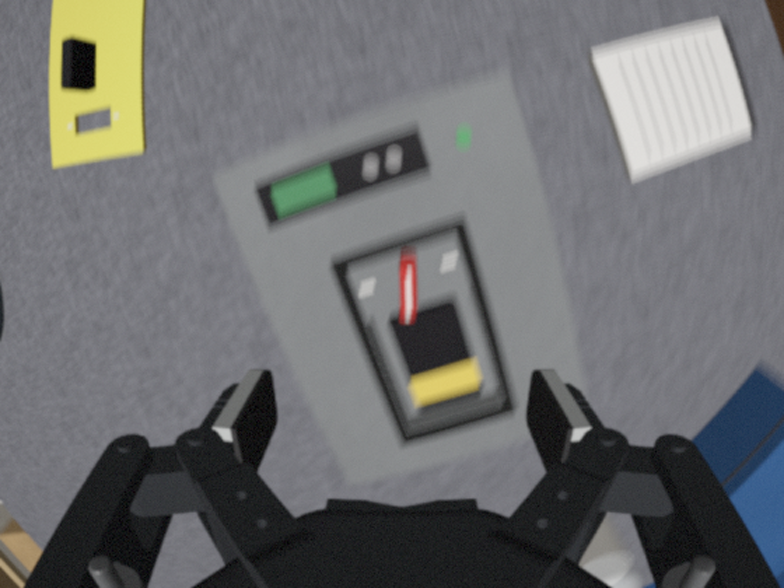

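The wing runs (410,250)–(408,322) in the enlarged view, with marks at (367,288) and (450,261). There is motion blur, so I'll retake it at rest.

```bash
python3 - <<'E'
from h import *
s,im,d=wsnap('w2'); print(manip.sense()['tcp_pos'],s['tcp_pos'],yaw(s))
c=im[130:330,210:390]; save('w2c.png',cv2.resize(c,None,fx=3,fy=3,interpolation=cv2.INTER_CUBIC)[:600])
hsv=cv2.cvtColor(im,cv2.COLOR_RGB2HSV)
red=cv2.inRange(hsv,(0,120,60),(8,255,255))|cv2.inRange(hsv,(172,120,60),(180,255,255))
red=cv2.morphologyEx(red,cv2.MORPH_CLOSE,np.ones((7,7)))
cs,_=cv2.findContours(red[130:300],0,2)
for c in cs:
    if cv2.contourArea(c)>50: print(cv2.contourArea(c),cv2.minAreaRect(c),cv2.boundingRect(c))
E
```

```text
[ 0.5207476  -0.18630368  0.28330331] [ 0.5225762  -0.18339758  0.28333493] 67.60910775307
469.5 ((289.0, 89.5), (45.0, 12.0), 90.0) (283, 67, 13, 46)
```

View pics/w2c.png

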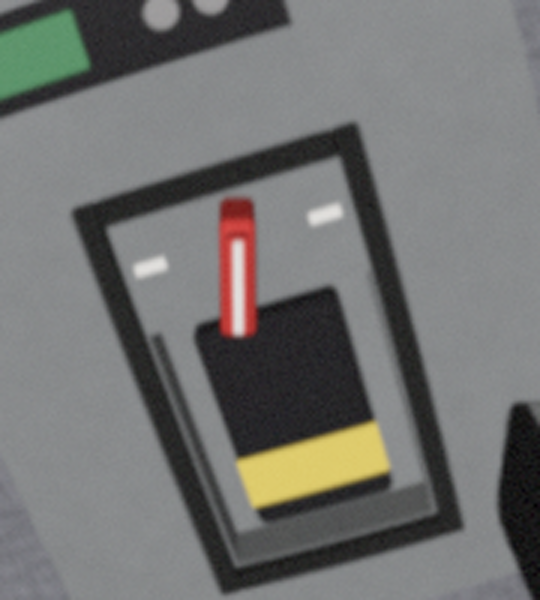

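```bash
python3 - <<'E'
from h import *
s,im,d=wload('w2')
f=lambda P,z:wristcast('',s,np.array([(210+(u+.5)/3-.5,130+(v+.5)/3-.5) for u,v in P]),z)
S=f([(74,212),(356,124),(462,526),(224,592)],.075)
print('seal',S.round(4),S.mean(0),[np.linalg.norm(S[i]-S[(i+1)%4]).round(4) for i in range(4)])
yv=S[0]+S[1]-S[2]-S[3]; xv=S[0]+S[3]-S[1]-S[2]; print(np.degrees(np.arctan2(yv[1],yv[0]))-90,np.degrees(np.arctan2(xv[1],xv[0])))
W=f([(238,238),(238,334)],.111); w=W[0]-W[1]; print('wing',W,W.mean(0),np.linalg.norm(w),np.degrees(np.arctan2(w[1],w[0])))
M=f([(151,267),(325,215)],.07); w=M[0]-M[1];print('marks',M,M.mean(0),np.degrees(np.arctan2(w[1],w[0])))
print(yaw(manip.sense()))
E
```

```text
seal [[ 0.4762 -0.1691  0.075 ]
 [ 0.5638 -0.1762  0.075 ]
 [ 0.5512 -0.3235  0.075 ]
 [ 0.4638 -0.3167  0.075 ]] [ 0.51377387 -0.24636822  0.075     ] [np.float64(0.0879), np.float64(0.1479), np.float64(0.0877), np.float64(0.1481)]
-4.832243771897268 175.48407041577232
wing [[ 0.52276185 -0.18462862  0.111     ]
 [ 0.51243735 -0.20992727  0.111     ]] [ 0.5175996  -0.19727795  0.111     ] 0.027324295113350737 67.79939426293242
marks [[ 0.4896261  -0.19541148  0.07      ]
 [ 0.54536599 -0.20019468  0.07      ]] [ 0.51749605 -0.19780308  0.07      ] 175.09529752964238
67.49590971023412
```

```bash
python3 - <<'E'
from h import *
plan([.5176,-.1975,.156],67.8)
E
```

```text
t 1.25 tcp [ 0.5207 -0.1863  0.2833] yaw 67.5 F [-0.9 -0.1  0.1] gap 0.996 q [-0.55  0.46  1.64  0.    1.05 -0.15]
[-0.0038, 0.0005, 0.0424, np.float64(-0.1)]
[-0.0039, 0.0005, 0.0424, np.float64(-0.1)]
[-0.0039, 0.0004, 0.0424, np.float64(-0.1)]
tilt 0.04
```

apply_moves(
  increments=[
    [[-0.0115, 0.0013, 0, -0.3], [0, 0, 0.04, 0], [0, 0, 0.04, 0], [0, 0, 0.02, 0]],
  ],
  fingers=0.6,
  newtons=40,
)

```text
t: 1.65
tcp_pos: [0.5191, -0.2035, 0.1846]
tool_rot: [0.83, 0.558, 0.002, 0.006]
force: [-0.5, 0.6, 0.5]
finger_gap: 0.603
```

```bash
python3 - <<'E'
from h import *
plan([.5176,-.1975,.156],67.8)
E
```

```text
t 1.65 tcp [ 0.5191 -0.2035  0.1846] yaw 67.81 F [-0.5  0.6  0.5] gap 0.603 q [-0.57  0.6   1.71 -0.    0.81 -0.18]
[0.005, -0.0037, 0.0286, np.float64(0.01)]
tilt 0.71
```

apply_moves(
  increments=[
    [[0.004, -0.003, 0, 0], [0, 0, 0, 0]],
  ],
)

```text
t: 1.85
tcp_pos: [0.5147, -0.2015, 0.1819]
tool_rot: [0.832, 0.555, -0.0, 0.003]
force: [-0.1, -0.2, -0.8]
finger_gap: 0.598
```

```bash
python3 - <<'E'
from h import *
plan([.5176,-.1975,.156],67.8)
E
```

```text
t 1.85 tcp [ 0.5147 -0.2015  0.1819] yaw 67.49 F [-0.1 -0.2 -0.8] gap 0.598 q [-0.57  0.6   1.72 -0.    0.81 -0.18]
[0.0048, 0.0011, 0.0259, np.float64(-0.31)]
tilt 0.33
```

apply_moves(
  increments=[
    [[0.004, 0.001, 0.005, -0.3], [0, 0, 0.005, 0], [0, 0, 0, 0]],
  ],
)

```text
t: 2.15
tcp_pos: [0.518, -0.2007, 0.1743]
tool_rot: [0.831, 0.557, 0.001, 0.006]
force: [-0.1, 0.5, 1.0]
finger_gap: 0.599
```

```bash
python3 - <<'E'
from h import *
plan([.5176,-.1975,.156],67.8)
E
```

```text
t 2.15 tcp [ 0.518  -0.2007  0.1743] yaw 67.66 F [-0.1  0.5  1. ] gap 0.599 q [-0.57  0.62  1.72 -0.    0.79 -0.18]
[0.0028, -0.0016, 0.0183, np.float64(-0.14)]
tilt 0.66
```

apply_moves(
  increments=[
    [[0.002, -0.001, 0.009, 0], [0, 0, 0.008, 0], [0, 0, 0, 0]],
  ],
)

```text
t: 2.45
tcp_pos: [0.5189, -0.1987, 0.1574]
tool_rot: [0.83, 0.557, 0.002, 0.007]
force: [-0.7, 0.5, 0.3]
finger_gap: 0.6
```

```bash
python3 - <<'E'
from h import *
plan([.5176,-.1975,.156],67.8)
s,im,d=wsnap('w3')
save('w3c.png',cv2.resize(im[150:400,130:450],None,fx=2.4,fy=2.4,interpolation=cv2.INTER_CUBIC))
E
```

```text
t 2.45 tcp [ 0.5189 -0.1987  0.1574] yaw 67.71 F [-0.7  0.5  0.3] gap 0.6 q [-0.57  0.65  1.74 -0.    0.75 -0.17]
[0.0006, -0.0016, 0.0014, np.float64(-0.09)]
tilt 0.85
```

View pics/w3c.png

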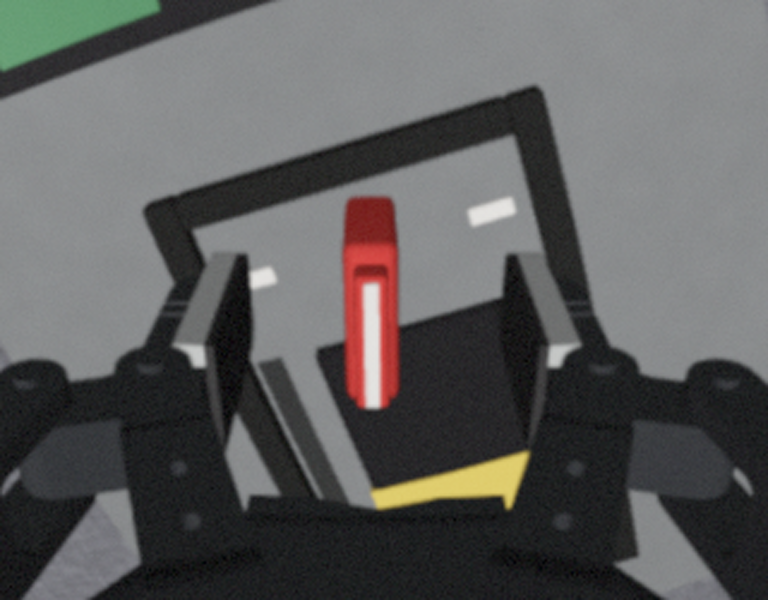

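The wing (371,310) sits midway between the pads (248 and 505). I'll close on it.

apply_moves(
  increments=[
    [[0, -0.001, 0.001, 0], [0, 0, 0, 0], [0, 0, 0, 0], [0, 0, 0, 0]],
  ],
  fingers=0,
  newtons=40,
)

```text
t: 2.9
tcp_pos: [0.518, -0.1981, 0.1567]
tool_rot: [0.83, 0.557, 0.001, 0.007]
force: [-0.3, -0.2, -1.2]
finger_gap: 0.108
```

```bash
python3 - <<'E'
from h import *
plan([.5176,-.1975,.156],-4.8)
E
```

```text
t 2.9 tcp [ 0.518  -0.1981  0.1567] yaw 67.74 F [-0.3 -0.2 -1.2] gap 0.108 q [-0.57  0.65  1.74 -0.    0.74 -0.17]
[0.0, -0.0001, 0.0001, np.float64(8.06)]
[0.0, -0.0001, 0.0001, np.float64(8.06)]
[0.0, -0.0001, 0.0001, np.float64(8.06)]
[0.0, -0.0001, 0.0001, np.float64(8.06)]
[0.0, -0.0001, 0.0001, np.float64(8.06)]
[-0.0, -0.0001, 0.0001, np.float64(8.06)]
[-0.0, -0.0001, 0.0001, np.float64(8.06)]
[-0.0, -0.0001, 0.0001, np.float64(8.06)]
[-0.0, -0.0001, 0.0001, np.float64(8.06)]
tilt 0.85
```

Gap 0.108 is about 9–10 mm, which matches the blade. Turning it in steps.

apply_moves(
  increments=[
    [[0, 0, 0, 7], [0, 0, 0, 7], [0, 0, 0, 7], [0, 0, 0, 7]],
  ],
)

```text
t: 3.3
tcp_pos: [0.5173, -0.1977, 0.1567]
tool_rot: [0.943, 0.332, 0.002, 0.006]
force: [0.4, 0.3, -1.4]
finger_gap: 0.107
```

```bash
python3 - <<'E'
from h import *
plan([.5176,-.1975,.156],-4.8)
E
```

```text
t 3.3 tcp [ 0.5173 -0.1977  0.1567] yaw 38.76 F [ 0.4  0.3 -1.4] gap 0.107 q [-0.57  0.65  1.74 -0.01  0.75  0.33]
[0.0, 0.0, 0.0001, np.float64(7.26)]
[0.0001, -0.0, 0.0001, np.float64(7.26)]
[0.0, -0.0, 0.0001, np.float64(7.26)]
[0.0, -0.0, 0.0001, np.float64(7.26)]
[0.0, -0.0, 0.0001, np.float64(7.26)]
[0.0, -0.0, 0.0001, np.float64(7.26)]
tilt 0.72
```

apply_moves(
  increments=[
    [[0, 0, 0, 7.5], [0, 0, 0, 7.5], [0, 0, 0, 7.5], [0, 0, 0, 7.5], [0, 0, 0, 6]],
  ],
)

```text
t: 3.8
tcp_pos: [0.517, -0.1967, 0.1567]
tool_rot: [1.0, 0.011, 0.003, 0.004]
force: [0.2, -0.6, -0.1]
finger_gap: 0.103
```

apply_moves(
  increments=[
    [[0, 0, 0, 6], [0, 0, 0, 0], [0, 0, 0, 0]],
  ],
)

```text
t: 4.1
tcp_pos: [0.517, -0.1964, 0.1567]
tool_rot: [0.999, -0.042, 0.003, 0.003]
force: [0.4, 0.5, -0.7]
finger_gap: 0.107
```

```bash
python3 - <<'E'
from h import *
plan([.5176,-.1975,.156],-4.8)
E
```

```text
t 4.1 tcp [ 0.517  -0.1964  0.1567] yaw -4.84 F [ 0.4  0.5 -0.7] gap 0.107 q [-0.56  0.65  1.74 -0.    0.75  1.09]
[0.0007, 0.001, 0.0007, np.float64(-0.04)]
tilt 0.55
```

apply_moves(
  increments=[
    [[0, 0, 0, 0], [0, 0, 0, 0], [0, 0, 0, 0]],
  ],
  fingers=0.6,
)

```text
t: 4.4
tcp_pos: [0.5172, -0.1967, 0.1569]
tool_rot: [0.999, -0.041, 0.004, 0.004]
force: [0.4, 0.2, 1.2]
finger_gap: 0.595
```

apply_moves(
  increments=[
    [[0, 0, -0.03, 0], [0, 0, -0.05, 0], [0, 0, -0.04, 0], [0, 0, -0.005, 0], [0, 0, 0, 0]],
  ],
)

```text
t: 4.9
tcp_pos: [0.5159, -0.1958, 0.2851]
tool_rot: [0.999, -0.04, 0.002, 0.003]
force: [0.0, 0.2, -0.7]
finger_gap: 0.601
```

```bash
python3 - <<'E'
from h import *
plan([.5176,-.1975,.28],-4.8)
s,im,d=wsnap('w4')
save('w4c.png',cv2.resize(im[100:300,190:390],None,fx=3,fy=3,interpolation=cv2.INTER_CUBIC))
E
```

```text
t 4.9 tcp [ 0.5159 -0.1958  0.2851] yaw -4.53 F [ 0.   0.2 -0.7] gap 0.601 q [-0.56  0.45  1.64 -0.    1.04  1.09]
[0.0018, 0.0016, 0.0051, np.float64(0.27)]
tilt 0.45
```

View pics/w4c.png

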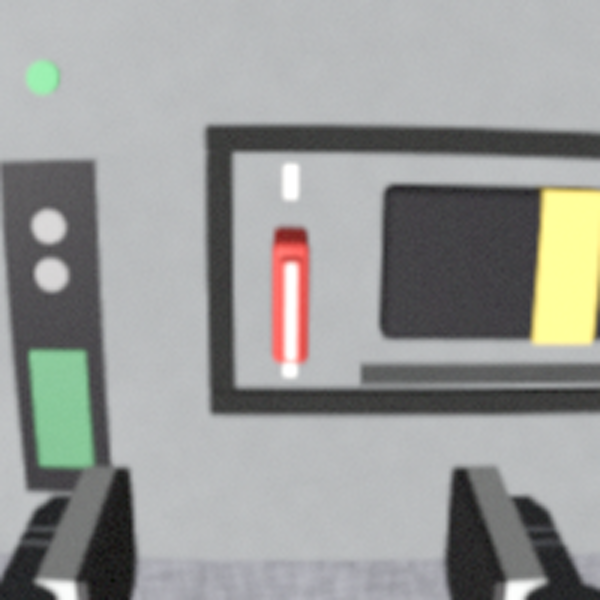

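The wing's white line is at column 290 (rows 262–360), in line with both marks at (290,182) and (289,370), so it is aligned. I'll get numbers from this view, then head for the cover.

```bash
python3 - <<'E'
from h import *
s,im,d=wload('w4')
f=lambda P,z:wristcast('',s,np.array([(190+(u+.5)/3-.5,100+(v+.5)/3-.5) for u,v in P]),z)
def ang(w): return np.degrees(np.arctan2(w[1],w[0]))
W=f([(290,262),(290,361)],.111); print('wing',W.mean(0),np.linalg.norm(W[0]-W[1]),ang(W[0]-W[1]))
M=f([(290,182),(289,370)],.07); print('marks',M,ang(M[0]-M[1]))
S=f([(208,126),(212,412)],.075); print('seal +y edge',S,S.mean(0),np.linalg.norm(S[0]-S[1]),ang(S[0]-S[1]))
plan([.562,.180,.285],-4.8)
E
```

```text
wing [ 0.51767067 -0.19688209  0.111     ] 0.027130142348098425 -4.498011370102304
marks [[ 0.54544562 -0.19928189  0.07      ]
 [ 0.48656874 -0.19433799  0.07      ]] -4.799873718159306
seal +y edge [[ 0.56460367 -0.17707487  0.075     ]
 [ 0.47636377 -0.16940462  0.075     ]] [ 0.52048372 -0.17323974  0.075     ] 0.08857264042419938 -4.9679505333798435
t 4.95 tcp [ 0.516  -0.1958  0.2847] yaw -4.53 F [0.4 0.1 0.4] gap 0.6 q [-0.56  0.45  1.64 -0.    1.04  1.09]
[0.002, -0.0473, -0.0, np.float64(0.03)]
[0.002, -0.0473, -0.0, np.float64(0.03)]
[0.002, -0.0473, -0.0, np.float64(0.03)]
[0.0019, -0.0473, -0.0, np.float64(0.03)]
[0.0019, -0.0473, -0.0, np.float64(0.03)]
[0.0019, -0.0473, -0.0, np.float64(0.03)]
[0.0019, -0.0473, -0.0, np.float64(0.03)]
[0.0018, -0.0473, -0.0, np.float64(0.03)]
tilt 0.44
```

```bash
python3 - <<'E'
from h import *
plan([.562,.180,.285],64,9)
E
```

```text
t 4.95 tcp [ 0.516  -0.1958  0.2847] yaw -4.53 F [0.4 0.1 0.4] gap 0.6 q [-0.56  0.45  1.64 -0.    1.04  1.09]
[0.0018, -0.042, -0.0, np.float64(-7.61)]
[0.0073, -0.0414, -0.0, np.float64(-7.61)]
[0.0128, -0.0401, -0.0, np.float64(-7.61)]
[0.018, -0.038, -0.0, np.float64(-7.61)]
[0.0229, -0.0353, -0.0, np.float64(-7.61)]
[0.0273, -0.032, -0.0, np.float64(-7.61)]
[0.0313, -0.0281, -0.0, np.float64(-7.61)]
[0.0348, -0.0237, -0.0, np.float64(-7.61)]
[0.0376, -0.0189, -0.0, np.float64(-7.61)]
tilt 0.44
```

apply_moves(
  increments=[
    [[0.002, -0.042, 0, -7.6], [0.007, -0.041, 0, -7.6], [0.013, -0.04, 0, -7.6], [0.018, -0.038, 0, -7.6], [0.023, -0.035, 0, -7.6]],
  ],
)

```text
t: 5.45
tcp_pos: [0.5391, 0.013, 0.2751]
tool_rot: [0.956, 0.295, -0.004, 0.001]
force: [0.0, -0.2, -0.0]
finger_gap: 0.602
```

apply_moves(
  increments=[
    [[0.027, -0.032, 0, -7.6], [0.031, -0.028, 0, -7.6], [0.035, -0.024, 0, -7.6], [0.037, -0.019, 0, -7.6]],
  ],
)

```text
t: 5.85
tcp_pos: [0.5514, 0.1865, 0.2654]
tool_rot: [0.839, 0.544, -0.011, -0.004]
force: [1.0, 0.0, 0.3]
finger_gap: 0.597
```

apply_moves(
  increments=[
    [[0, 0, 0, 0], [0, 0, 0, 0]],
  ],
)

```text
t: 6.05
tcp_pos: [0.5494, 0.1917, 0.2611]
tool_rot: [0.836, 0.548, -0.014, -0.006]
force: [0.4, -0.1, 0.5]
finger_gap: 0.597
```

```bash
python3 - <<'E'
from h import *
plan([.562,.180,.285],64)
s,im,d=wsnap('w5')
save('w5b.png',cv2.resize(im,None,fx=1.4,fy=1.4,interpolation=cv2.INTER_CUBIC))
E
```

```text
t 6.05 tcp [0.5494 0.1917 0.2611] yaw 66.51 F [ 0.4 -0.1  0.5] gap 0.597 q [ 0.14  0.53  1.57 -0.    1.07  0.55]
[-0.0057, 0.0162, -0.0239, np.float64(2.51)]
tilt 1.7
```

View pics/w5b.png

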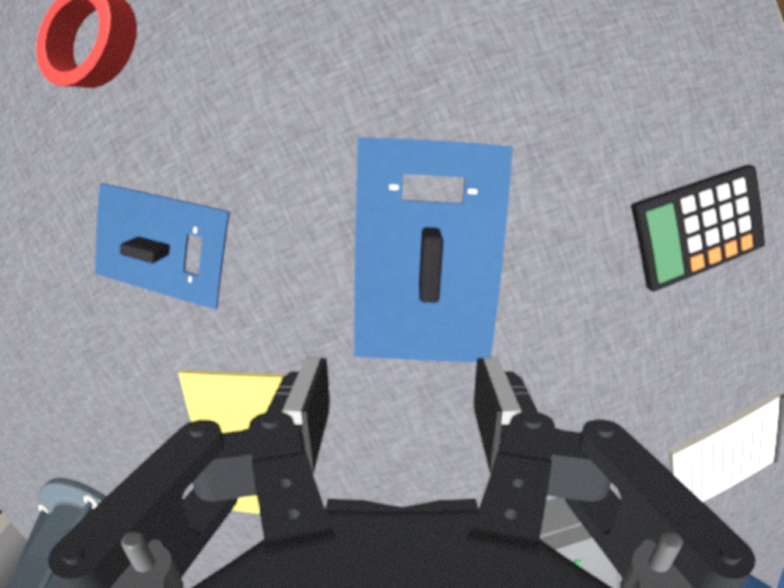

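The large blue cover is at (430,250) in the enlarged view, handle (431,265), slot (433,188). I'll measure it and also check the tool tilt direction.

```bash
python3 - <<'E'
from h import *
s,im,d=wload('w5')
print('toolz',Ro.from_quat(s['tool_rot']).as_matrix()[:,2].round(4))
hsv=cv2.cvtColor(im,cv2.COLOR_RGB2HSV)
m=cv2.inRange(hsv,(100,110,60),(125,255,255)); m[:, :230]=0; m[:, 400:]=0; m[:80]=0;m[265:]=0
cs,_=cv2.findContours(cv2.morphologyEx(m,cv2.MORPH_CLOSE,np.ones((25,25))),0,1); c=max(cs,key=cv2.contourArea)
P=wristcast('',s,c[:,0],.006)[:,:2]
r=cv2.minAreaRect((P*1000).astype(np.float32)); print('cover',r)
# slot hole: inside non-blue
cs,h=cv2.findContours(255-m[105:255,256:366],cv2.RETR_LIST,cv2.CHAIN_APPROX_NONE)
for c in cs:
    a=cv2.contourArea(c)
    if a>200:
        q=c[:,0]+[256,105]; print(a,cv2.boundingRect(q))
k=cv2.inRange(hsv,(0,0,0),(180,255,60)); k[:150]=0;k[225:]=0;k[:,:290]=0;k[:,330:]=0
cs,_=cv2.findContours(k,0,1); c=max(cs,key=cv2.contourArea); print('handle px',cv2.minAreaRect(c))
T=lambda u,v,z:wristcast('',s,[(u/1.4,v/1.4)],z)[0]
print('slot',T(433,188.5,.006),'handletop ends',T(431,237,.044),T(429,300,.044))
for L,z in (((394,187),.006),((472,191),.006)): print('dot',T(*L,z))
E
```

```text
toolz [-0.0292 -0.0052 -0.9996]
cover ((559.0878295898438, 182.43896484375), (168.4844207763672, 108.48512268066406), 64.01976776123047)
660.5 (300, 163, 16, 53)
824.5 (287, 124, 45, 22)
942.5 (350, 109, 16, 146)
handle px ((306.9513244628906, 184.73013305664062), (12.505572319030762, 43.23735046386719), 3.814074993133545)
slot [0.58101388 0.22719745 0.006     ] handletop ends [0.56777874 0.20306115 0.044     ] [0.55020886 0.16390201 0.044     ]
dot [0.5559609 0.239051  0.006    ]
dot [0.60615038 0.21490391 0.006     ]
```

```bash
cat >> h.py <<'E'
def tz():
    s=manip.sense(); z=Ro.from_quat(s['tool_rot']).as_matrix()[:,2]; print('toolz mrad',(z[:2]*1000).round(1),'grasp pt',(s['tcp_pos']+.054*z).round(4)); return z
E
python3 - <<'E'
from h import *
s=manip.sense(); print(s['qd'].round(3)); tz(); z=tz()
plan(np.array([.559,.1825,.18])-.054*np.array([0,0,0]),64.1)
E
```

```text
[-0.033 -0.015  0.003 -0.006  0.006  0.001]
toolz mrad [-29.7  -4.6] grasp pt [0.5476 0.1911 0.2071]
toolz mrad [-29.7  -4.6] grasp pt [0.5476 0.1911 0.2071]
t 6.1 tcp [0.5492 0.1914 0.2611] yaw 66.45 F [-0.9 -0.   0. ] gap 0.599 q [ 0.14  0.53  1.57 -0.    1.07  0.55]
[-0.0021, 0.0063, 0.0405, np.float64(1.18)]
[-0.002, 0.0063, 0.0405, np.float64(1.18)]
tilt 1.72
```

apply_moves(
  increments=[
    [[0, 0, 0, 0], [0, 0, 0, 0]],
  ],
)

```text
t: 6.3
tcp_pos: [0.5487, 0.189, 0.2596]
tool_rot: [0.837, 0.546, -0.015, -0.007]
force: [0.5, 0.0, -0.2]
finger_gap: 0.598
```

```bash
python3 - <<'E'
from h import *
s=manip.sense(); print(s['qd'].round(3)); tz()
E
```

```text
[-0.019  0.002  0.006 -0.005 -0.005  0.002]
toolz mrad [-33.   -5.5] grasp pt [0.5469 0.1887 0.2057]
```

apply_moves(
  increments=[
    [[0.002, 0.014, 0, 2], [0, 0, 0, 0]],
  ],
)

```text
t: 6.5
tcp_pos: [0.5638, 0.1827, 0.2593]
tool_rot: [0.849, 0.529, -0.015, -0.006]
force: [0.1, -0.8, 0.4]
finger_gap: 0.6
```

```bash
python3 - <<'E'
from h import *
s=manip.sense(); print(s['qd'].round(3)); tz();plan(np.array([.559,.1825,.18]),64.1)
E
```

```text
[-0.001 -0.016  0.049  0.01   0.031 -0.006]
toolz mrad [-32.3  -5.8] grasp pt [0.562  0.1823 0.2054]
t 6.5 tcp [0.5638 0.1827 0.2593] yaw 63.86 F [ 0.1 -0.8  0.4] gap 0.6 q [ 0.13  0.55  1.54 -0.    1.09  0.58]
[-0.0011, -0.0021, 0.0397, np.float64(-0.12)]
[-0.0011, -0.0021, 0.0397, np.float64(-0.12)]
tilt 1.88
```

apply_moves(
  increments=[
    [[-0.002, -0.002, 0.04, 0], [0, -0.002, 0.04, 0], [0, 0, 0.03, 0], [0, 0, 0, 0]],
  ],
)

```text
t: 6.9
tcp_pos: [0.5614, 0.1789, 0.1496]
tool_rot: [0.851, 0.526, -0.01, -0.004]
force: [-1.0, -0.7, 1.1]
finger_gap: 0.602
```

```bash
python3 - <<'E'
from h import *
s=manip.sense(); print(s['qd'].round(3)); tz();plan(np.array([.559,.1825,.085]),64.1)
E
```

```text
[-0.009 -0.044 -0.039  0.002  0.014  0.003]
toolz mrad [-21.9  -4.5] grasp pt [0.5602 0.1787 0.0956]
t 6.9 tcp [0.5614 0.1789 0.1496] yaw 63.44 F [-1.  -0.7  1.1] gap 0.602 q [ 0.12  0.7   1.63 -0.    0.84  0.59]
[0.0011, -0.0019, 0.0323, np.float64(-0.33)]
[0.0011, -0.0019, 0.0323, np.float64(-0.33)]
tilt 1.28
```

apply_moves(
  increments=[
    [[0, 0, -0.05, 0], [0, 0, -0.05, 0], [0, 0, 0, 0]],
  ],
)

```text
t: 7.2
tcp_pos: [0.5652, 0.1779, 0.2513]
tool_rot: [0.851, 0.524, -0.013, -0.005]
force: [0.3, -1.2, 0.4]
finger_gap: 0.598
```

```bash
python3 - <<'E'
from h import *
tz()
E
```

```text
toolz mrad [-27.9  -5.1] grasp pt [0.5637 0.1776 0.1974]
```

apply_moves(
  increments=[
    [[0, 0, 0.025, 0], [0, 0, 0.025, 0], [0, 0, 0.025, 0], [0, 0, 0.025, 0], [0, 0, 0, 0]],
  ],
)

```text
t: 7.7
tcp_pos: [0.5701, 0.1765, 0.1607]
tool_rot: [0.852, 0.523, -0.003, -0.0]
force: [-1.1, 0.3, 0.5]
finger_gap: 0.606
```

```bash
python3 - <<'E'
from h import *
tz();plan(np.array([.559,.1825,.085]),64.1)
E
```

```text
toolz mrad [-4.6 -2.5] grasp pt [0.5698 0.1763 0.1067]
t 7.7 tcp [0.5701 0.1765 0.1607] yaw 63.04 F [-1.1  0.3  0.5] gap 0.606 q [ 0.11  0.68  1.62 -0.    0.85  0.59]
[0.0002, -0.0063, 0.0378, np.float64(-0.53)]
[0.0002, -0.0063, 0.0378, np.float64(-0.53)]
tilt 0.3
```

apply_moves(
  increments=[
    [[0.0006, -0.0115, 0, -1], [0, 0, 0.04, 0], [0, 0, 0, 0]],
  ],
)

```text
t: 8.0
tcp_pos: [0.5614, 0.1828, 0.1242]
tool_rot: [0.848, 0.531, 0.0, 0.001]
force: [-0.8, -0.3, -0.1]
finger_gap: 0.601
```

```bash
python3 - <<'E'
from h import *
tz();plan(np.array([.559,.1825,.085]),64.1)
E
```

```text
toolz mrad [ 1.1 -1.5] grasp pt [0.5614 0.1827 0.0702]
t 8.0 tcp [0.5614 0.1828 0.1242] yaw 64.1 F [-0.8 -0.3 -0.1] gap 0.601 q [ 0.13  0.73  1.65 -0.    0.76  0.58]
[-0.0013, -0.002, 0.0392, np.float64(0.0)]
tilt 0.1
```

Tilt is now nearly zero. I'll go down to the handle in one quick row.

apply_moves(
  increments=[
    [[-0.001, -0.002, 0, 0], [0, 0, 0.035, 0], [0, 0, 0, 0]],
  ],
)

```text
t: 8.3
tcp_pos: [0.5615, 0.184, 0.0957]
tool_rot: [0.847, 0.531, 0.004, 0.003]
force: [-1.5, 0.2, -0.5]
finger_gap: 0.594
```

```bash
python3 - <<'E'
from h import *
tz();plan(np.array([.559,.1825,.085]),64.1)
s,im,d=wsnap('w6')
save('w6c.png',cv2.resize(im[100:350,130:450],None,fx=2.4,fy=2.4,interpolation=cv2.INTER_CUBIC))
E
```

```text
toolz mrad [10.4 -0.1] grasp pt [0.5621 0.1839 0.0417]
t 8.3 tcp [0.5615 0.184  0.0957] yaw 64.19 F [-1.5  0.2 -0.5] gap 0.594 q [ 0.13  0.78  1.66 -0.    0.69  0.58]
[-0.0024, -0.0016, 0.0107, np.float64(0.09)]
tilt 0.59
```

View pics/w6c.png

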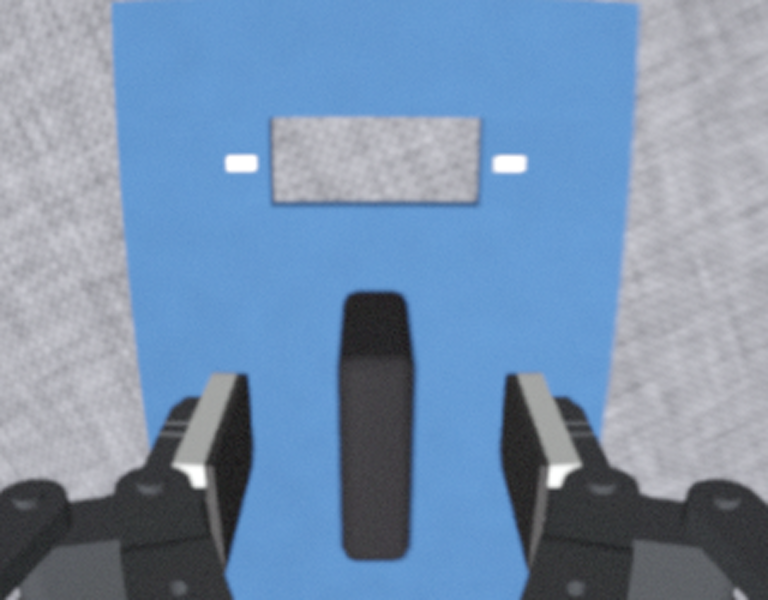

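The handle (376,455) is centred between the pads (250 and 503), and the slot is square to the tool. I'll refine the pose from the dots.

```bash
python3 - <<'E'
from h import *
s,im,d=wload('w6')
f=lambda P,z:wristcast('',s,np.array([(130+(u+.5)/2.4-.5,100+(v+.5)/2.4-.5) for u,v in P]),z)
D=f([(241,163),(510,163)],.006);w=D[1]-D[0];print(D,D.mean(0),np.linalg.norm(w),np.degrees(np.arctan2(w[1],w[0]))+90)
H=f([(376,357),(376,558)],.044);w=H[0]-H[1];print(H,H.mean(0),np.linalg.norm(w),np.degrees(np.arctan2(w[1],w[0])))
S=f([(272,118),(480,118)],.006);print(np.linalg.norm(S[0]-S[1]))
E
```

```text
[[0.55601968 0.2392102  0.006     ]
 [0.60697089 0.21449907 0.006     ]] [0.58149528 0.22685463 0.006     ] 0.056627432046322076 64.12680025986333
[[0.56956254 0.20275946 0.044     ]
 [0.55022814 0.16273609 0.044     ]] [0.55989534 0.18274777 0.044     ] 0.04444872669873981 64.21583777800896
0.04310090835931143
```

apply_moves(
  increments=[
    [[-0.0025, -0.001, 0.01, 0], [0, 0, 0, 0]],
  ],
)

```text
t: 8.55
tcp_pos: [0.5638, 0.1829, 0.0928]
tool_rot: [0.847, 0.531, 0.011, 0.006]
force: [-0.1, 0.2, 0.8]
finger_gap: 0.603
```

```bash
python3 - <<'E'
from h import *
tz();plan(np.array([.5598,.182,.085]),64.1)
E
```

```text
toolz mrad [24.2  1.7] grasp pt [0.5651 0.183  0.0388]
t 8.55 tcp [0.5638 0.1829 0.0928] yaw 64.23 F [-0.1  0.2  0.8] gap 0.603 q [ 0.13  0.78  1.67 -0.    0.67  0.58]
[-0.0026, -0.0032, 0.0078, np.float64(0.13)]
tilt 1.39
```

apply_moves(
  increments=[
    [[0, 0, -0.01, 0], [0, 0, -0.01, 0], [0, 0, -0.01, 0], [0, 0, -0.01, 0]],
  ],
)

```text
t: 8.95
tcp_pos: [0.5636, 0.1829, 0.1388]
tool_rot: [0.847, 0.531, 0.013, 0.007]
force: [0.2, 0.5, 0.2]
finger_gap: 0.599
```

```bash
python3 - <<'E'
from h import *
tz();plan(np.array([.5598,.182,.085]),64.1)
E
```

```text
toolz mrad [28.3  2.3] grasp pt [0.5652 0.183  0.0849]
t 8.95 tcp [0.5636 0.1829 0.1388] yaw 64.22 F [0.2 0.5 0.2] gap 0.599 q [ 0.13  0.71  1.66 -0.    0.75  0.58]
[-0.0012, -0.0015, 0.0269, np.float64(0.06)]
[-0.0012, -0.0015, 0.0269, np.float64(0.06)]
tilt 1.63
```

apply_moves(
  increments=[
    [[0, 0, -0.04, 0], [0, 0, 0, 0]],
  ],
)

```text
t: 9.15
tcp_pos: [0.5635, 0.183, 0.1831]
tool_rot: [0.847, 0.531, 0.014, 0.007]
force: [-0.3, 0.1, 0.1]
finger_gap: 0.6
```

```bash
python3 - <<'E'
from h import *
tz();print(manip.sense()['tcp_pos'],manip.sense()['qd'].round(3))
E
```

```text
toolz mrad [32.4  2.9] grasp pt [0.5653 0.1831 0.1291]
[0.56353182 0.18295335 0.18305457] [-0.005  0.072  0.058 -0.001 -0.007 -0.001]
```

apply_moves(
  increments=[
    [[0.028, 0.029, 0, 0], [0, 0, 0, 0]],
  ],
)

```text
t: 9.35
tcp_pos: [0.6005, 0.1955, 0.1867]
tool_rot: [0.847, 0.531, 0.014, 0.007]
force: [0.1, -0.7, 1.1]
finger_gap: 0.598
```

```bash
python3 - <<'E'
from h import *
tz();print(manip.sense()['tcp_pos'],manip.sense()['qd'].round(3))
E
```

```text
toolz mrad [31.8  2.7] grasp pt [0.6023 0.1956 0.1327]
[0.60054555 0.19549107 0.18667801] [-0.002 -0.046  0.219 -0.012  0.1   -0.002]
```

apply_moves(
  increments=[
    [[-0.028, -0.029, 0, 0], [0, 0, 0, 0]],
  ],
)

```text
t: 9.55
tcp_pos: [0.5603, 0.1827, 0.1852]
tool_rot: [0.847, 0.532, 0.013, 0.007]
force: [-0.8, -0.1, -0.9]
finger_gap: 0.604
```

```bash
python3 - <<'E'
from h import *
tz();print(manip.sense()['tcp_pos'],manip.sense()['qd'].round(3))
E
```

```text
toolz mrad [29.6  2.4] grasp pt [0.5619 0.1829 0.1312]
[0.56031501 0.18272544 0.18522489] [ 0.003  0.031 -0.191  0.01  -0.068  0.003]
```

apply_moves(
  increments=[
    [[0, 0, 0, 0], [0, 0, 0, 0], [0, 0, 0, 0]],
  ],
)

```text
t: 9.85
tcp_pos: [0.5608, 0.1827, 0.1862]
tool_rot: [0.847, 0.532, 0.014, 0.007]
force: [-0.3, -0.4, -0.0]
finger_gap: 0.599
```

```bash
python3 - <<'E'
from h import *
tz();print(manip.sense()['tcp_pos'],manip.sense()['qd'].round(3))
E
```

```text
toolz mrad [31.8  2.7] grasp pt [0.5625 0.1829 0.1323]
[0.56080866 0.18272877 0.18624992] [ 0.001  0.001 -0.002  0.001  0.006 -0.001]
```

apply_moves(
  increments=[
    [[0, 0, -0.05, 0], [0, 0, -0.05, 0]],
  ],
)

```text
t: 10.05
tcp_pos: [0.5555, 0.182, 0.279]
tool_rot: [0.847, 0.531, 0.005, 0.003]
force: [0.6, 0.3, 0.7]
finger_gap: 0.603
```

```bash
python3 - <<'E'
from h import *
tz();print(manip.sense()['tcp_pos'],manip.sense()['qd'].round(3))
E
```

```text
toolz mrad [12.   0.2] grasp pt [0.5562 0.182  0.225 ]
[0.55554317 0.18196553 0.27897661] [-1.00e-03 -6.00e-01 -4.17e-01 -0.00e+00  1.13e+00 -2.00e-03]
```

apply_moves(
  increments=[
    [[0, 0, 0.05, 0], [0, 0, 0.05, 0]],
  ],
)

```text
t: 10.25
tcp_pos: [0.5693, 0.1841, 0.1952]
tool_rot: [0.847, 0.532, 0.023, 0.012]
force: [-0.6, 0.7, -0.5]
finger_gap: 0.597
```

```bash
python3 - <<'E'
from h import *
tz();print(manip.sense()['tcp_pos'],manip.sense()['qd'].round(3))
E
```

```text
toolz mrad [52.   5.4] grasp pt [0.5721 0.1844 0.1413]
[0.56927796 0.18411975 0.1951793 ] [ 2.000e-03  6.290e-01  1.740e-01  1.000e-03 -1.069e+00  1.000e-03]
```

apply_moves(
  increments=[
    [[0, 0, 0, 8], [0, 0, 0, 8], [0, 0, 0, -8], [0, 0, 0, -8]],
  ],
)

```text
t: 10.65
tcp_pos: [0.5692, 0.184, 0.1888]
tool_rot: [0.848, 0.53, 0.02, 0.01]
force: [0.0, -0.8, 0.5]
finger_gap: 0.605
```

```bash
python3 - <<'E'
from h import *
tz();print(manip.sense()['tcp_pos'],manip.sense()['qd'].round(3))
E
```

```text
toolz mrad [43.4  4.3] grasp pt [0.5716 0.1843 0.1348]
[0.56921944 0.18404889 0.18876118] [ 1.000e-03  1.000e-02 -1.100e-02 -0.000e+00  4.000e-03 -1.383e+00]
```

apply_moves(
  increments=[
    [[-0.034, 0.034, 0, 0], [-0.034, 0.034, 0, 0], [0.034, -0.034, 0, 0], [0.034, -0.034, 0, 0], [0, 0, 0, 0]],
  ],
)

```text
t: 11.15
tcp_pos: [0.5797, 0.1705, 0.1889]
tool_rot: [0.853, 0.521, 0.023, 0.013]
force: [-0.1, -0.2, 0.1]
finger_gap: 0.601
```

```bash
python3 - <<'E'
from h import *
tz();print(manip.sense()['tcp_pos'],manip.sense()['qd'].round(3))
E
```

```text
toolz mrad [53.   2.5] grasp pt [0.5826 0.1706 0.135 ]
[0.57969723 0.17050575 0.18888463] [-0.095  0.011 -0.031 -0.036 -0.005 -0.017]
```

apply_moves(
  increments=[
    [[0, 0, -0.05, 0], [0, 0, -0.05, 0], [0, 0, 0, 0]],
  ],
)

```text
t: 11.45
tcp_pos: [0.576, 0.1703, 0.2874]
tool_rot: [0.852, 0.522, 0.02, 0.012]
force: [0.7, -0.0, 0.4]
finger_gap: 0.6
```

```bash
python3 - <<'E'
from h import *
tz();print(manip.sense()['tcp_pos'],manip.sense()['qd'].round(3))
E
```

```text
toolz mrad [46.1  0.9] grasp pt [0.5785 0.1704 0.2335]
[0.57602287 0.17034135 0.28740045] [-0.003  0.074  0.052 -0.004 -0.023 -0.006]
```

apply_moves(
  increments=[
    [[0, 0, 0.05, 0], [0, 0, 0, 0], [0, 0, 0.05, 0], [0, 0, 0, 0]],
  ],
)

```text
t: 11.85
tcp_pos: [0.5847, 0.1704, 0.1932]
tool_rot: [0.852, 0.523, 0.022, 0.013]
force: [-1.9, -0.8, -0.3]
finger_gap: 0.597
```

```bash
python3 - <<'E'
from h import *
tz();print(manip.sense()['tcp_pos'],manip.sense()['qd'].round(3))
E
```

```text
toolz mrad [51.2  0.5] grasp pt [0.5874 0.1704 0.1393]
[0.58467393 0.17041884 0.19320594] [ 0.006 -0.171 -0.13   0.002  0.032 -0.002]
```

apply_moves(
  increments=[
    [[0.034, -0.034, 0, 0], [0.034, -0.034, 0, 0], [0, 0, 0, 0]],
  ],
)

```text
t: 12.15
tcp_pos: [0.5587, 0.2629, 0.198]
tool_rot: [0.853, 0.521, 0.026, 0.015]
force: [0.2, -1.0, 0.9]
finger_gap: 0.603
```

```bash
python3 - <<'E'
from h import *
tz();print(manip.sense()['tcp_pos'],manip.sense()['qd'].round(3))
E
```

```text
toolz mrad [59.2  1.8] grasp pt [0.5619 0.263  0.1441]
[0.55874851 0.26285643 0.19804258] [-0.068 -0.033 -0.018 -0.054  0.027 -0.016]
```

apply_moves(
  increments=[
    [[-0.034, 0.034, 0, 0], [-0.034, 0.034, 0, 0], [0, 0, 0, 0]],
  ],
)

```text
t: 12.45
tcp_pos: [0.592, 0.1726, 0.2102]
tool_rot: [0.85, 0.525, 0.033, 0.018]
force: [-0.4, 0.3, 0.2]
finger_gap: 0.597
```

```bash
python3 - <<'E'
from h import *
tz();print(manip.sense()['tcp_pos'],manip.sense()['qd'].round(3))
E
```

```text
toolz mrad [74.6  3.2] grasp pt [0.596  0.1728 0.1563]
[0.5919527  0.17262575 0.21017536] [ 0.067 -0.052 -0.004  0.049  0.038  0.005]
```

apply_moves(
  increments=[
    [[0, 0, -0.05, 0], [0, 0, -0.05, 0], [0, 0, -0.05, 0], [0, 0, -0.05, 0], [0, 0, 0, 0]],
  ],
)

```text
t: 12.95
tcp_pos: [0.5774, 0.169, 0.4193]
tool_rot: [0.851, 0.523, 0.038, 0.021]
force: [1.2, -0.2, -0.4]
finger_gap: 0.6
```

```bash
python3 - <<'E'
from h import *
tz();print(manip.sense()['tcp_pos'],manip.sense()['qd'].round(3))
E
```

```text
toolz mrad [87.4  4. ] grasp pt [0.5821 0.1692 0.3655]
[0.57741305 0.16898828 0.41927497] [-0.006  0.002  0.07  -0.003  0.006 -0.001]
```

apply_moves(
  increments=[
    [[0, 0, 0, 0], [0, 0, 0, 0], [0, 0, 0, 0]],
  ],
)

```text
t: 13.25
tcp_pos: [0.5757, 0.1688, 0.4244]
tool_rot: [0.851, 0.523, 0.041, 0.023]
force: [0.2, 0.3, -0.5]
finger_gap: 0.599
```

```bash
python3 - <<'E'
from h import *
tz();s=manip.sense();print(s['tcp_pos'],s['q'],s['q'][[1,2,4]].sum()-np.pi)
E
```

```text
toolz mrad [93.7  4.5] grasp pt [0.5808 0.169  0.3706]
[0.57569456 0.16880168 0.42437735] [ 0.10102483  0.35088625  1.39034553 -0.00517545  1.30652568  0.57073572] -0.09383518779462907
```

apply_moves(
  increments=[
    [[0, 0, 0, -8], [0, 0, 0, -8], [0, 0, 0, -8], [0, 0, 0, -8]],
  ],
)

```text
t: 13.65
tcp_pos: [0.5735, 0.1686, 0.4178]
tool_rot: [0.666, 0.745, 0.028, 0.029]
force: [0.6, -1.3, 0.1]
finger_gap: 0.599
```

```bash
python3 - <<'E'
from h import *
tz();s=manip.sense();print(s['tcp_pos'],s['q'],s['q'][[1,2,4]].sum()-np.pi)
E
```

```text
toolz mrad [79.7  3. ] grasp pt [0.5778 0.1687 0.364 ]
[0.5734954  0.16856785 0.41781415] [ 0.10102424  0.3571237   1.39783667 -0.00522339  1.3069582  -0.00900266] -0.07967408706521217
```

apply_moves(
  increments=[
    [[0, 0, 0, 8], [0, 0, 0, 8], [0, 0, 0, 8], [0, 0, 0, 8]],
  ],
)

```text
t: 14.05
tcp_pos: [0.5713, 0.1683, 0.4095]
tool_rot: [0.85, 0.526, 0.027, 0.016]
force: [-0.3, -0.0, 0.6]
finger_gap: 0.601
```

```bash
python3 - <<'E'
from h import *
tz();s=manip.sense();print(s['tcp_pos'],s['q'],s['q'][[1,2,4]].sum()-np.pi)
E
```

```text
toolz mrad [62.3  1.2] grasp pt [0.5747 0.1684 0.3556]
[0.57132644 0.16831513 0.40949769] [ 0.10098869  0.36605003  1.40595974 -0.00527767  1.30739364  0.56571296] -0.06218924180119911
```

Spin rows make the shoulder sag slightly, which reduces the lean, so I can use them to level the tool. I'll descend with alternating spins.

apply_moves(
  increments=[
    [[-0.003, -0.008, 0.05, 8], [-0.003, -0.008, 0.05, -8], [0, 0, 0.05, 8], [0, 0, 0.04, -8], [0, 0, 0, 0]],
  ],
)

```text
t: 14.55
tcp_pos: [0.565, 0.1714, 0.2128]
tool_rot: [0.852, 0.523, 0.023, 0.014]
force: [-0.9, 0.1, 0.1]
finger_gap: 0.604
```

```bash
python3 - <<'E'
from h import *
tz();s=manip.sense();print(s['tcp_pos'],yaw(s))
E
```

```text
toolz mrad [54.2  0.3] grasp pt [0.5679 0.1714 0.1589]
[0.56497053 0.17143009 0.2128258 ] 63.062526663568356
```

apply_moves(
  increments=[
    [[0, 0, 0, 8], [0, 0, 0, -8], [0, 0, 0, 8], [0, 0, 0, -8]],
  ],
)

```text
t: 14.95
tcp_pos: [0.5644, 0.1714, 0.213]
tool_rot: [0.856, 0.516, 0.02, 0.012]
force: [-0.1, 0.8, -0.5]
finger_gap: 0.6
```

```bash
python3 - <<'E'
from h import *
tz();s=manip.sense();print(s['tcp_pos'],yaw(s))
E
```

```text
toolz mrad [47.7 -0.4] grasp pt [0.567  0.1714 0.1591]
[0.56442737 0.17144635 0.21303741] 62.16945383102239
```

apply_moves(
  increments=[
    [[0, 0, 0, 8], [0, 0, 0, 8], [0, 0, 0, 8], [0, 0, 0, 8], [0, 0, 0, 8]],
  ],
)

```text
t: 15.45
tcp_pos: [0.5666, 0.1719, 0.2206]
tool_rot: [0.984, 0.174, 0.027, 0.005]
force: [-0.2, -0.9, -0.1]
finger_gap: 0.596
```

```bash
python3 - <<'E'
from h import *
tz();s=manip.sense();print(s['tcp_pos'],yaw(s))
E
```

```text
toolz mrad [53.9  0.2] grasp pt [0.5695 0.1719 0.1667]
[0.56663318 0.17190878 0.2206326 ] 20.085216821932505
```

apply_moves(
  increments=[
    [[0, 0, 0, -8.5], [0, 0, 0, -8.5], [0, 0, 0, -8.5], [0, 0, 0, -8.5], [0, 0, 0, -8.5]],
  ],
)

```text
t: 15.95
tcp_pos: [0.5688, 0.1724, 0.2288]
tool_rot: [0.853, 0.521, 0.026, 0.015]
force: [-0.3, 0.2, 0.2]
finger_gap: 0.601
```

```bash
python3 - <<'E'
from h import *
tz();s=manip.sense();print(s['tcp_pos'],yaw(s))
E
```

```text
toolz mrad [60.9  1. ] grasp pt [0.5721 0.1724 0.1749]
[0.56879639 0.17239682 0.22881475] 62.86384950265011
```

```bash
cat >> h.py <<'E'
def settle(n=6):
    for i in range(n): manip.snapshot('side')
    z=tz(); s=manip.sense(); print('t',round(s['t'],2),s['tcp_pos'].round(4),'yaw',round(yaw(s),2),s['qd'].round(3),'F',s['force'].round(1),'gap',round(s['finger_gap'],3))
E
python3 - <<'E'
from h import *
for i in range(3): settle(3)
E
```

```text
toolz mrad [61.1  1. ] grasp pt [0.5721 0.1724 0.1746]
t 16.1 [0.5688 0.1724 0.2285] yaw 62.4 [ 0.001  0.009  0.008  0.    -0.006  0.009] F [ 0.8 -0.4 -0.3] gap 0.603
toolz mrad [59.8  0.9] grasp pt [0.5717 0.1724 0.1737]
t 16.25 [0.5684 0.1723 0.2277] yaw 62.49 [-0.001  0.006  0.003  0.002 -0.006 -0.016] F [ 0.4 -0.6  0.1] gap 0.598
toolz mrad [59.3  0.8] grasp pt [0.5716 0.1723 0.1733]
t 16.4 [0.5684 0.1723 0.2272] yaw 62.58 [-0.002  0.003 -0.     0.    -0.002 -0.008] F [-0.4 -0.7  0.6] gap 0.598
```

apply_moves(
  increments=[
    [[0, 0, -0.05, 0], [0, 0, -0.05, 0], [0, 0, 0, 0]],
  ],
)

```text
t: 16.7
tcp_pos: [0.5621, 0.172, 0.326]
tool_rot: [0.855, 0.517, 0.021, 0.013]
force: [1.2, 0.0, 0.6]
finger_gap: 0.598
```

```bash
python3 - <<'E'
from h import *
tz()
for i in range(3): settle(3)
E
```

```text
toolz mrad [50.  -0.2] grasp pt [0.5648 0.172  0.2721]
toolz mrad [36.9 -1.6] grasp pt [0.5608 0.1714 0.2655]
t 16.85 [0.5588 0.1715 0.3195] yaw 62.37 [-0.003  0.027  0.024  0.002 -0.001 -0.003] F [-0.7 -0.6 -0.4] gap 0.602
toolz mrad [34.1 -2. ] grasp pt [0.5603 0.1713 0.2641]
t 17.0 [0.5584 0.1714 0.318 ] yaw 62.38 [-0.     0.003 -0.006  0.002 -0.001 -0.   ] F [-0.1  0.6  0.1] gap 0.604
toolz mrad [35.2 -1.9] grasp pt [0.5607 0.1713 0.2645]
t 17.15 [0.5588 0.1714 0.3185] yaw 62.39 [-0.001 -0.004 -0.005 -0.001 -0.002 -0.   ] F [-0.1  0.4  0.1] gap 0.599
```

Confirmed: two fast up-rows, one hold row and then settling shed about 24 mrad of lean. A single row followed by settling should keep the tilt unchanged.

apply_moves(
  increments=[
    [[0, 0, -0.05, 0], [0, 0, -0.05, 0], [0, 0, 0, 0]],
  ],
)

```text
t: 17.45
tcp_pos: [0.555, 0.1714, 0.4172]
tool_rot: [0.856, 0.518, 0.01, 0.008]
force: [0.3, 0.2, 0.3]
finger_gap: 0.6
```

```bash
python3 - <<'E'
from h import *
settle(6)
E
```

```text
toolz mrad [ 8.7 -4.8] grasp pt [0.5523 0.1707 0.3548]
t 17.75 [0.5518 0.1709 0.4088] yaw 62.33 [ 0.    -0.    -0.005  0.001 -0.001  0.   ] F [-1.2 -0.1 -0.5] gap 0.597
```

apply_moves(
  increments=[
    [[0, 0, 0.05, 0]],
  ],
)

```text
t: 17.85
tcp_pos: [0.5559, 0.1712, 0.3655]
tool_rot: [0.856, 0.518, 0.009, 0.007]
force: [1.6, 0.4, -0.3]
finger_gap: 0.601
```

```bash
python3 - <<'E'
from h import *
settle(5)
E
```

```text
toolz mrad [ 8.3 -4.8] grasp pt [0.5531 0.1705 0.3071]
t 18.1 [0.5526 0.1707 0.3611] yaw 62.33 [ 0.    -0.026 -0.033  0.001 -0.007  0.   ] F [ 0.8 -0.   0.2] gap 0.604
```

apply_moves(
  increments=[
    [[0, 0, -0.04, 0], [0, 0, 0, 0]],
  ],
)

```text
t: 18.3
tcp_pos: [0.5539, 0.1711, 0.4051]
tool_rot: [0.856, 0.517, 0.004, 0.005]
force: [0.6, 0.1, 0.9]
finger_gap: 0.599
```

```bash
python3 - <<'E'
from h import *
settle(5)
E
```

```text
toolz mrad [-2.4 -6. ] grasp pt [0.5503 0.1703 0.3438]
t 18.55 [0.5504 0.1706 0.3978] yaw 62.32 [-0.002  0.011  0.007 -0.    -0.003 -0.001] F [-0.   0.5 -0.7] gap 0.596
```

apply_moves(
  increments=[
    [[0, 0, 0.05, 0]],
  ],
)

```text
t: 18.65
tcp_pos: [0.5543, 0.1709, 0.3537]
tool_rot: [0.856, 0.517, 0.005, 0.006]
force: [1.1, 0.0, 0.8]
finger_gap: 0.602
```

```bash
python3 - <<'E'
from h import *
settle(3)
E
```

```text
toolz mrad [-11.6  -7. ] grasp pt [0.5475 0.1697 0.2908]
t 18.8 [0.5481 0.17   0.3448] yaw 62.32 [ 0.001 -0.041 -0.086  0.002  0.004 -0.001] F [ 0.  -0.9  0.5] gap 0.599
```

apply_moves(
  increments=[
    [[0, 0, 0.05, 0]],
  ],
)

```text
t: 18.9
tcp_pos: [0.5527, 0.1704, 0.3042]
tool_rot: [0.856, 0.517, 0.001, 0.004]
force: [1.7, 0.2, 0.0]
finger_gap: 0.596
```

```bash
python3 - <<'E'
from h import *
settle(3); plan([.5598,.182,.15],64.15)
E
```

```text
toolz mrad [-17.4  -7.6] grasp pt [0.5457 0.1692 0.2428]
t 19.05 [0.5466 0.1696 0.2968] yaw 62.32 [ 0.004 -0.047 -0.065  0.001 -0.003  0.001] F [0.6 0.5 0.7] gap 0.603
t 19.05 tcp [0.5466 0.1696 0.2968] yaw 62.32 F [0.6 0.5 0.7] gap 0.603 q [ 0.11  0.47  1.56 -0.01  1.12  0.59]
[0.0043, 0.0015, 0.0367, np.float64(-0.46)]
[0.0043, 0.0015, 0.0367, np.float64(-0.46)]
[0.0043, 0.0015, 0.0367, np.float64(-0.46)]
[0.0042, 0.0016, 0.0367, np.float64(-0.46)]
tilt 1.09
```

apply_moves(
  increments=[
    [[0.017, 0.006, 0.05, -1.8], [0, 0, 0, 0]],
  ],
)

```text
t: 19.25
tcp_pos: [0.5615, 0.1811, 0.252]
tool_rot: [0.847, 0.531, -0.008, -0.001]
force: [-1.8, -0.9, -0.7]
finger_gap: 0.6
```

```bash
python3 - <<'E'
from h import *
settle(6)
E
```

```text
toolz mrad [ 5.3 -5.3] grasp pt [0.564  0.1805 0.2077]
t 19.55 [0.5637 0.1808 0.2617] yaw 64.1 [ 0.     0.008  0.016 -0.001 -0.006 -0.001] F [-0.1  0.3  0.2] gap 0.6
```

apply_moves(
  increments=[
    [[0, 0, 0.05, 0]],
  ],
)

```text
t: 19.65
tcp_pos: [0.5692, 0.1812, 0.2201]
tool_rot: [0.848, 0.531, 0.01, 0.008]
force: [2.1, -0.5, -0.1]
finger_gap: 0.601
```

```bash
python3 - <<'E'
from h import *
settle(6); plan([.5598,.182,.15],64.15)
E
```

```text
toolz mrad [ 8.9 -4.8] grasp pt [0.5653 0.1804 0.16  ]
t 19.95 [0.5649 0.1806 0.214 ] yaw 64.1 [ 0.    -0.002 -0.006 -0.    -0.009 -0.   ] F [-0.5 -0.9 -0.1] gap 0.599
t 19.95 tcp [0.5649 0.1806 0.214 ] yaw 64.1 F [-0.5 -0.9 -0.1] gap 0.599 q [ 0.12  0.6   1.6  -0.01  0.94  0.58]
[-0.0005, -0.0026, 0.032, np.float64(-0.03)]
[-0.0005, -0.0026, 0.032, np.float64(-0.03)]
tilt 0.58
```

apply_moves(
  increments=[
    [[-0.001, -0.005, -0.035, 0], [0, 0, 0, 0]],
  ],
)

```text
t: 20.15
tcp_pos: [0.561, 0.1822, 0.2535]
tool_rot: [0.848, 0.531, 0.005, 0.006]
force: [1.2, 0.3, 0.7]
finger_gap: 0.6
```

```bash
python3 - <<'E'
from h import *
settle(6)
E
```

```text
toolz mrad [ 1.5 -5.9] grasp pt [0.558  0.1811 0.193 ]
t 20.45 [0.5579 0.1815 0.247 ] yaw 64.06 [ 0.001  0.008  0.002 -0.001 -0.     0.001] F [-0.2  0.4  0.1] gap 0.599
```

apply_moves(
  increments=[
    [[0, 0, 0.05, 0]],
  ],
)

```text
t: 20.55
tcp_pos: [0.5628, 0.1819, 0.2022]
tool_rot: [0.848, 0.53, 0.006, 0.006]
force: [1.7, -0.2, -0.7]
finger_gap: 0.601
```

```bash
python3 - <<'E'
from h import *
settle(6); plan([.5598,.182,.15],64.15)
E
```

```text
toolz mrad [ 3.7 -5.6] grasp pt [0.559  0.181  0.1446]
t 20.85 [0.5588 0.1813 0.1986] yaw 64.06 [ 0.    -0.022 -0.01  -0.003 -0.007 -0.   ] F [0.3 0.1 0.9] gap 0.603
t 20.85 tcp [0.5588 0.1813 0.1986] yaw 64.06 F [0.3 0.1 0.9] gap 0.603 q [ 0.13  0.61  1.62 -0.01  0.9   0.58]
[0.0011, 0.0006, 0.0486, np.float64(-0.09)]
tilt 0.38
```

Now down in single rows, settling after each.

apply_moves(
  increments=[
    [[0.001, 0, 0.05, 0]],
  ],
)

```text
t: 20.95
tcp_pos: [0.5656, 0.1828, 0.156]
tool_rot: [0.848, 0.53, 0.009, 0.008]
force: [1.6, 0.3, -1.2]
finger_gap: 0.604
```

```bash
python3 - <<'E'
from h import *
settle(6)
E
```

```text
toolz mrad [ 8.2 -5.1] grasp pt [0.5611 0.1818 0.0974]
t 21.25 [0.5607 0.1821 0.1514] yaw 64.07 [ 0.001 -0.012 -0.002 -0.001 -0.007  0.001] F [-0.7  0.1 -0.9] gap 0.6
```

apply_moves(
  increments=[
    [[0.0005, 0, 0.04, 0]],
  ],
)

```text
t: 21.35
tcp_pos: [0.5663, 0.1832, 0.1184]
tool_rot: [0.848, 0.53, 0.01, 0.008]
force: [0.7, -0.1, -0.4]
finger_gap: 0.598
```

```bash
python3 - <<'E'
from h import *
settle(6); plan([.5598,.182,.085],64.15)
E
```

```text
toolz mrad [11.8 -4.6] grasp pt [0.5629 0.1823 0.0597]
t 21.65 [0.5623 0.1825 0.1137] yaw 64.07 [ 0.     0.001  0.     0.    -0.005  0.   ] F [-0.2 -0.1  0.8] gap 0.601
t 21.65 tcp [0.5623 0.1825 0.1137] yaw 64.07 F [-0.2 -0.1  0.8] gap 0.601 q [ 0.13  0.75  1.66 -0.01  0.72  0.59]
[-0.0016, -0.002, 0.0287, np.float64(-0.08)]
tilt 0.73
```

apply_moves(
  increments=[
    [[-0.0015, -0.004, 0.03, 0]],
  ],
)

```text
t: 21.75
tcp_pos: [0.5626, 0.1834, 0.0887]
tool_rot: [0.848, 0.53, 0.01, 0.008]
force: [0.4, -0.3, -1.1]
finger_gap: 0.599
```

```bash
python3 - <<'E'
from h import *
settle(6); plan([.5598,.182,.085],64.15)
E
```

```text
toolz mrad [14.1 -4.3] grasp pt [0.56   0.1827 0.0311]
t 22.05 [0.5593 0.1829 0.0851] yaw 64.07 [-0.001  0.002 -0.002 -0.001 -0.006  0.001] F [-0.2 -0.  -0.2] gap 0.597
t 22.05 tcp [0.5593 0.1829 0.0851] yaw 64.07 F [-0.2 -0.  -0.2] gap 0.597 q [ 0.13  0.79  1.67 -0.01  0.66  0.59]
[-0.0006, 0.0009, 0.0001, np.float64(-0.08)]
tilt 0.85
```

apply_moves(
  increments=[
    [[0, 0, 0, 0]],
  ],
  fingers=0,
  newtons=60,
)

```text
t: 22.15
tcp_pos: [0.5599, 0.183, 0.0862]
tool_rot: [0.848, 0.53, 0.006, 0.006]
force: [-0.4, 0.1, 0.2]
finger_gap: 0.442
```

```bash
python3 - <<'E'
from h import *
settle(6)
E
```

```text
toolz mrad [15.3 -4. ] grasp pt [0.5606 0.1828 0.0323]
t 22.45 [0.5598 0.183  0.0863] yaw 64.05 [ 0.002 -0.001  0.001 -0.    -0.002  0.   ] F [-0.1 -0.2  5.9] gap 0.154
```

apply_moves(
  increments=[
    [[0, 0, -0.05, 0], [0, 0, -0.05, 0], [0, 0, 0, 0]],
  ],
)

```text
t: 22.75
tcp_pos: [0.5566, 0.183, 0.1817]
tool_rot: [0.848, 0.53, -0.001, 0.003]
force: [1.2, 0.1, -2.9]
finger_gap: 0.153
```

```bash
python3 - <<'E'
from h import *
settle(6)
plan([.5135,-.247,.26],85.2)
s,im,d=wsnap('w7')
save('w7b.png',cv2.resize(im,None,fx=1.4,fy=1.4,interpolation=cv2.INTER_CUBIC))
im,d=manip.snapshot('scene'); save('s7.png',im)
E
```

```text
toolz mrad [-12.4  -7.5] grasp pt [0.5518 0.1818 0.121 ]
t 23.05 [0.5524 0.1822 0.175 ] yaw 64.02 [ 0.     0.001 -0.008 -0.     0.001 -0.002] F [ 0.3  0.4 -2.4] gap 0.152
t 23.05 tcp [0.5524 0.1822 0.175 ] yaw 64.02 F [ 0.3  0.4 -2.4] gap 0.152 q [ 0.13  0.65  1.64 -0.01  0.86  0.59]
[-0.0448, 0.017, -0.0094, np.float64(-2.35)]
[-0.0454, 0.0152, -0.0094, np.float64(-2.35)]
[-0.046, 0.0133, -0.0094, np.float64(-2.35)]
[-0.0465, 0.0114, -0.0094, np.float64(-2.35)]
[-0.0469, 0.0095, -0.0094, np.float64(-2.35)]
[-0.0473, 0.0075, -0.0094, np.float64(-2.35)]
[-0.0476, 0.0056, -0.0094, np.float64(-2.35)]
[-0.0478, 0.0036, -0.0094, np.float64(-2.35)]
[-0.0479, 0.0016, -0.0094, np.float64(-2.35)]
tilt 0.83
```

View pics/w7b.png

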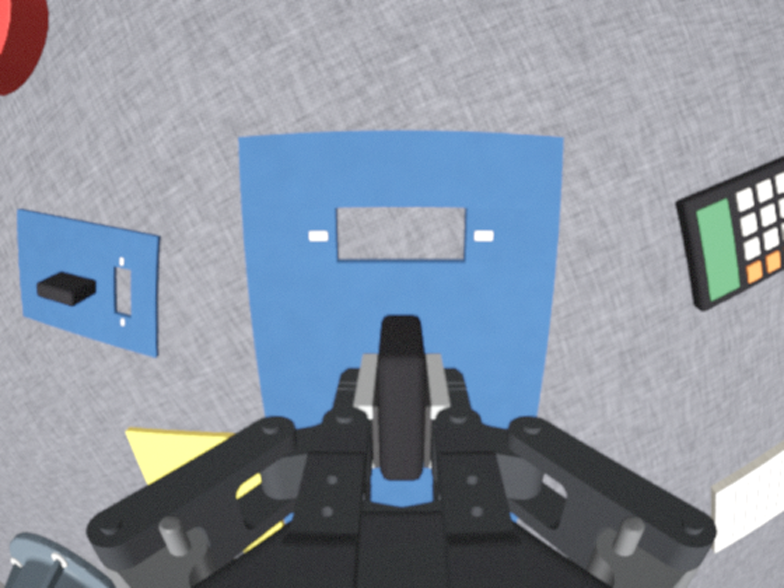

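The cover is in hand: slot (401,235) and dots at (318,236) and (484,236), all square to the tool. The measured load is 2.4 N. I'll work out where it sits in the tool frame.

```bash
cat >> h.py <<'E'
def toolray(uv):
    m=manip.camera_model('wrist'); K=m['mtx']; M=m['mount']; uv=np.atleast_2d(uv).astype(float)
    dx=(uv[:,0]-K[0,2])/K[0,0]; dy=(uv[:,1]-K[1,2])/K[1,1]; r=np.hypot(dx,dy); sc=np.sinc(r/np.pi)
    v=np.stack([dx*sc,dy*sc,np.cos(r)],1); return M[:3,3],(M[:3,:3]@v.T).T
def tplane(uv,zt):
    o,v=toolray(uv); return o+v*((zt-o[2])/v[:,2])[:,None]
E
python3 - <<'E'
from h import *
z,im,d=wload('w7')
hsv=cv2.cvtColor(im,cv2.COLOR_RGB2HSV)
w=cv2.inRange(hsv,(0,0,215),(180,60,255)); n,l,st,c=cv2.connectedComponentsWithStats(w[150:190,200:370])
for i in range(1,n):
    if st[i,4]>20: print(st[i],c[i]+[200,150])
f=lambda P,zt:tplane([((u+.5)/1.4-.5,(v+.5)/1.4-.5) for u,v in P],zt)
for zt in(.078,.0803,.083):
    D=f([(318,236),(484,236.3)],zt); print(zt,D.round(4),D.mean(0).round(4),np.linalg.norm(D[0]-D[1]))
# plate tilt via depth in tool frame
m=manip.camera_model('wrist');K=m['mtx']
pts=[];
for (u,v) in [(190,110),(285,110),(380,110),(200,150),(375,150),(200,200),(370,200),(205,240),(365,240),(205,270),(365,270),(285,205)]:
    dd=d[v-2:v+3,u-2:u+3].mean(); o,r=toolray([(u,v)]); 
    dx=(u-K[0,2])/K[0,0];dy=(v-K[1,2])/K[1,1];rr=np.hypot(dx,dy); pts.append((o+r[0]*dd/np.cos(rr)))
pts=np.array(pts); print(pts.round(4))
A=np.c_[pts[:,:2],np.ones(len(pts))]; co,res,*_=np.linalg.lstsq(A,pts[:,2],rcond=None); print('plane slope x,y, z0',co)
E
```

```text
[ 20  15  15   8 111] [226.93693694 168.41441441]
[138  14  15   9 118] [345.06779661 168.08474576]
0.078 [[ 0.0488 -0.0293  0.078 ]
 [ 0.0487  0.0263  0.078 ]] [ 0.0487 -0.0015  0.078 ] 0.05555626861044091
0.0803 [[ 0.0483 -0.0297  0.0803]
 [ 0.0483  0.0267  0.0803]] [ 0.0483 -0.0015  0.0803] 0.056417542831395696
0.083 [[ 0.0478 -0.0302  0.083 ]
 [ 0.0477  0.0272  0.083 ]] [ 0.0478 -0.0015  0.083 ] 0.057428603873386073
[[ 0.0769 -0.0466  0.0799]
 [ 0.0756 -0.0021  0.0803]
 [ 0.0768  0.0424  0.0803]
 [ 0.0576 -0.0425  0.0798]
 [ 0.0577  0.0406  0.0799]
 [ 0.0329 -0.044   0.0796]
 [ 0.0328  0.0398  0.0801]
 [ 0.0116 -0.0432  0.0795]
 [ 0.0115  0.0389  0.0799]
 [-0.006  -0.045   0.0795]
 [-0.0062  0.0407  0.08  ]
 [ 0.0302 -0.0021  0.0799]]
plane slope x,y, z0 [0.00537328 0.00443151 0.07970481]
```

apply_moves(
  increments=[
    [[-0.02, 0.007, -0.045, -1]],
  ],
)

```text
t: 23.25
tcp_pos: [0.5471, 0.1625, 0.2134]
tool_rot: [0.843, 0.538, -0.014, -0.004]
force: [-0.8, -0.5, -1.9]
finger_gap: 0.152
```

```bash
python3 - <<'E'
from h import *
settle(5)
plan([.5145,-.2456,.24],85.2,12)
E
```

```text
toolz mrad [-12.5  -7.2] grasp pt [0.5499 0.1611 0.1659]
t 23.5 [0.5505 0.1615 0.2199] yaw 64.98 [ 0.007  0.012  0.016 -0.001  0.005 -0.001] F [-0.5  0.6 -1.9] gap 0.159
t 23.5 tcp [0.5505 0.1615 0.2199] yaw 64.98 F [-0.5  0.6 -1.9] gap 0.159 q [ 0.09  0.57  1.63 -0.01  0.95  0.53]
[-0.032, 0.0116, -0.0017, np.float64(-1.69)]
[-0.0323, 0.0107, -0.0017, np.float64(-1.69)]
[-0.0326, 0.0097, -0.0017, np.float64(-1.69)]
[-0.0329, 0.0088, -0.0017, np.float64(-1.69)]
[-0.0332, 0.0078, -0.0017, np.float64(-1.69)]
[-0.0334, 0.0068, -0.0017, np.float64(-1.69)]
[-0.0336, 0.0058, -0.0017, np.float64(-1.69)]
[-0.0337, 0.0048, -0.0017, np.float64(-1.69)]
[-0.0338, 0.0038, -0.0017, np.float64(-1.69)]
[-0.0339, 0.0028, -0.0017, np.float64(-1.69)]
[-0.034, 0.0018, -0.0017, np.float64(-1.69)]
[-0.034, 0.0008, -0.0017, np.float64(-1.69)]
tilt 0.82
```

apply_moves(
  increments=[
    [[-0.032, 0.011, -0.003, -1.7], [-0.032, 0.011, -0.003, -1.7], [-0.033, 0.01, -0.003, -1.7], [-0.033, 0.009, -0.003, -1.7], [-0.033, 0.008, -0.003, -1.7]],
  ],
)

```text
t: 24.0
tcp_pos: [0.5329, -0.006, 0.2296]
tool_rot: [0.796, 0.605, -0.011, -0.006]
force: [0.7, -0.1, -2.9]
finger_gap: 0.153
```

```bash
python3 - <<'E'
from h import *
settle(4)
plan([.5145,-.2456,.24],85.2,7)
E
```

```text
toolz mrad [-24.2  -3.1] grasp pt [ 0.532  -0.0058  0.1758]
t 24.2 [ 0.5333 -0.0057  0.2298] yaw 74.17 [ 0.035 -0.004 -0.     0.004  0.006  0.003] F [-0.3  0.9 -2.7] gap 0.15
t 24.2 tcp [ 0.5333 -0.0057  0.2298] yaw 74.17 F [-0.3  0.9 -2.7] gap 0.15 q [-0.22  0.52  1.72 -0.01  0.93  0.07]
[-0.0337, 0.0068, -0.0015, np.float64(-1.58)]
[-0.0339, 0.0058, -0.0015, np.float64(-1.58)]
[-0.034, 0.0049, -0.0015, np.float64(-1.58)]
[-0.0342, 0.004, -0.0015, np.float64(-1.58)]
[-0.0342, 0.003, -0.0015, np.float64(-1.58)]
[-0.0343, 0.0021, -0.0015, np.float64(-1.58)]
[-0.0344, 0.0011, -0.0015, np.float64(-1.58)]
tilt 1.4
```

apply_moves(
  increments=[
    [[-0.034, 0.007, -0.008, -1.6], [-0.034, 0.006, -0.008, -1.6], [-0.034, 0.005, -0.008, -1.6], [-0.034, 0.004, -0.008, -1.6], [-0.034, 0.003, -0.008, -1.6]],
  ],
)

```text
t: 24.7
tcp_pos: [0.5208, -0.1688, 0.2657]
tool_rot: [0.747, 0.665, -0.011, -0.014]
force: [-0.1, -0.3, -2.2]
finger_gap: 0.153
```

```bash
python3 - <<'E'
from h import *
settle(4)
plan([.5145,-.2456,.27],85.2)
E
```

```text
toolz mrad [-35.8   6.1] grasp pt [ 0.5189 -0.1684  0.2116]
t 24.9 [ 0.5208 -0.1687  0.2656] yaw 83.15 [ 0.025  0.     0.027  0.003  0.006 -0.002] F [-0.5  0.4 -2.3] gap 0.152
t 24.9 tcp [ 0.5208 -0.1687  0.2656] yaw 83.15 F [-0.5  0.4 -2.3] gap 0.152 q [-0.51  0.48  1.65 -0.01  1.04 -0.39]
[-0.0385, 0.0014, -0.0022, np.float64(-1.03)]
[-0.0385, 0.0008, -0.0022, np.float64(-1.03)]
tilt 2.08
```

apply_moves(
  increments=[
    [[-0.039, 0.001, -0.02, -1], [-0.038, 0.001, -0.01, -1]],
  ],
)

```text
t: 25.1
tcp_pos: [0.5143, -0.2372, 0.2921]
tool_rot: [0.732, 0.681, -0.011, -0.021]
force: [0.9, -0.4, -3.2]
finger_gap: 0.152
```

```bash
python3 - <<'E'
from h import *
settle(6)
plan([.5145,-.2456,.25],85.2)
E
```

```text
toolz mrad [-47.7  18. ] grasp pt [ 0.5106 -0.2357  0.2367]
t 25.4 [ 0.5132 -0.2367  0.2906] yaw 85.6 [ 0.001 -0.004 -0.002 -0.004 -0.003 -0.004] F [ 0.3 -0.1 -2.6] gap 0.153
t 25.4 tcp [ 0.5132 -0.2367  0.2906] yaw 85.6 F [ 0.3 -0.1 -2.6] gap 0.153 q [-0.62  0.48  1.57 -0.01  1.14 -0.54]
[-0.0088, 0.002, 0.0406, np.float64(0.4)]
tilt 2.92
```

apply_moves(
  increments=[
    [[0, 0, 0.04, 0], [0, 0, 0.04, 0], [0, 0, 0, 0]],
  ],
)

```text
t: 25.7
tcp_pos: [0.5106, -0.23, 0.2094]
tool_rot: [0.731, 0.681, -0.011, -0.022]
force: [-0.1, 0.6, -2.2]
finger_gap: 0.154
```

```bash
python3 - <<'E'
from h import *
settle(6)
E
```

```text
toolz mrad [-33.1   8.2] grasp pt [ 0.5127 -0.2337  0.162 ]
t 26.0 [ 0.5144 -0.2341  0.216 ] yaw 85.87 [-0.006 -0.     0.004 -0.001 -0.002 -0.001] F [-0.4  0.2 -2.1] gap 0.154
```

apply_moves(
  increments=[
    [[0, 0, -0.05, 0]],
  ],
)

```text
t: 26.1
tcp_pos: [0.5131, -0.2326, 0.2594]
tool_rot: [0.732, 0.681, -0.011, -0.021]
force: [0.2, -0.2, -2.4]
finger_gap: 0.15
```

```bash
python3 - <<'E'
from h import *
settle(6)
E
```

```text
toolz mrad [-33.4   8.5] grasp pt [ 0.5137 -0.2338  0.2102]
t 26.4 [ 0.5155 -0.2342  0.2641] yaw 85.86 [-0.002  0.02   0.017  0.001 -0.    -0.002] F [-0.8 -0.1 -3.1] gap 0.157
```

apply_moves(
  increments=[
    [[-0.004, 0, -0.05, 0]],
  ],
)

```text
t: 26.5
tcp_pos: [0.5128, -0.2357, 0.3069]
tool_rot: [0.732, 0.681, -0.011, -0.024]
force: [0.9, 0.2, -3.3]
finger_gap: 0.15
```

```bash
python3 - <<'E'
from h import *
settle(5)
E
```

```text
toolz mrad [-35.3   9.9] grasp pt [ 0.5142 -0.2376  0.2589]
t 26.75 [ 0.5161 -0.2381  0.3128] yaw 85.84 [ 0.003  0.02   0.023 -0.001  0.003 -0.001] F [-0.2  1.1 -3.3] gap 0.157
```

apply_moves(
  increments=[
    [[-0.003, 0, 0.05, 0], [-0.003, 0, 0.05, 0], [0, 0, 0, 0]],
  ],
)

```text
t: 27.05
tcp_pos: [0.5106, -0.2419, 0.2088]
tool_rot: [0.732, 0.681, -0.01, -0.018]
force: [-1.4, 0.7, -2.7]
finger_gap: 0.154
```

```bash
python3 - <<'E'
from h import *
settle(6); plan([.5145,-.2456,.21],85.2)
E
```

```text
toolz mrad [-20.2  -0.8] grasp pt [ 0.5152 -0.2453  0.1646]
t 27.35 [ 0.5163 -0.2453  0.2186] yaw 85.91 [ 0.    -0.005  0.005  0.001 -0.002 -0.001] F [ 0.4 -0.  -2.9] gap 0.153
t 27.35 tcp [ 0.5163 -0.2453  0.2186] yaw 85.91 F [ 0.4 -0.  -2.9] gap 0.153 q [-0.63  0.57  1.64 -0.02  0.95 -0.55]
[-0.0004, -0.0017, 0.0086, np.float64(0.71)]
tilt 1.16
```

apply_moves(
  increments=[
    [[0, 0, -0.05, 0]],
  ],
)

```text
t: 27.45
tcp_pos: [0.5145, -0.2433, 0.262]
tool_rot: [0.732, 0.681, -0.009, -0.013]
force: [-0.0, -0.6, -3.2]
finger_gap: 0.152
```

```bash
python3 - <<'E'
from h import *
settle(5)
E
```

```text
toolz mrad [-18.   -2.3] grasp pt [ 0.5163 -0.2453  0.2138]
t 27.7 [ 0.5173 -0.2452  0.2678] yaw 85.91 [-0.001  0.029  0.032  0.     0.002  0.001] F [-1.4 -0.  -3.1] gap 0.153
```

apply_moves(
  increments=[
    [[0, 0, -0.05, 0.7]],
  ],
)

```text
t: 27.8
tcp_pos: [0.5143, -0.2424, 0.3098]
tool_rot: [0.736, 0.677, -0.009, -0.014]
force: [-0.5, -0.1, -3.2]
finger_gap: 0.155
```

```bash
python3 - <<'E'
from h import *
settle(5)
E
```

```text
toolz mrad [-19.6  -1.2] grasp pt [ 0.5163 -0.2446  0.2615]
t 28.05 [ 0.5174 -0.2445  0.3155] yaw 85.22 [-0.     0.022  0.023 -0.     0.003  0.002] F [-0.1  0.5 -3.4] gap 0.156
```

apply_moves(
  increments=[
    [[0, 0, 0.05, 0], [0, 0, 0.05, 0], [0, 0, 0, 0]],
  ],
)

```text
t: 28.35
tcp_pos: [0.514, -0.2436, 0.2115]
tool_rot: [0.736, 0.677, -0.008, -0.008]
force: [-1.7, 0.7, -3.7]
finger_gap: 0.151
```

```bash
python3 - <<'E'
from h import *
settle(6); plan([.5145,-.2456,.21],85.2)
E
```

```text
toolz mrad [ -4.1 -12.5] grasp pt [ 0.5194 -0.248   0.1673]
t 28.65 [ 0.5196 -0.2473  0.2213] yaw 85.25 [-0.002 -0.007  0.005  0.001 -0.001 -0.001] F [ 0.   0.1 -1.9] gap 0.156
t 28.65 tcp [ 0.5196 -0.2473  0.2213] yaw 85.25 F [ 0.   0.1 -1.9] gap 0.156 q [-0.63  0.57  1.64 -0.02  0.93 -0.54]
[0.0013, -0.0052, 0.0113, np.float64(0.05)]
tilt 0.75
```

The radial lean is fixed. A tangential lean of about 13 mrad remains, so I'll try the same trick sideways.

apply_moves(
  increments=[
    [[0.045, 0, 0, 0], [0.045, 0, 0, 0], [0, 0, 0, 0]],
  ],
)

```text
t: 28.95
tcp_pos: [0.5303, -0.1588, 0.2263]
tool_rot: [0.737, 0.675, -0.004, 0.01]
force: [-0.5, -0.3, -2.5]
finger_gap: 0.15
```

```bash
python3 - <<'E'
from h import *
settle(6); print(manip.sense()['q'].round(3))
E
```

```text
toolz mrad [  9.3 -22.6] grasp pt [ 0.5313 -0.1658  0.1713]
t 29.25 [ 0.5308 -0.1645  0.2253] yaw 84.67 [-0.004  0.01   0.006  0.002  0.002  0.003] F [-0.5  0.1 -3.2] gap 0.156
[-0.495  0.538  1.692 -0.02   0.893 -0.39 ]
```

apply_moves(
  increments=[
    [[-0.045, 0, 0, 0]],
  ],
)

```text
t: 29.35
tcp_pos: [0.5259, -0.2058, 0.2259]
tool_rot: [0.738, 0.675, -0.004, 0.009]
force: [0.4, 0.1, -2.5]
finger_gap: 0.154
```

```bash
python3 - <<'E'
from h import *
settle(5); plan([.5145,-.2456,.21],85.2)
E
```

```text
toolz mrad [  8.7 -22. ] grasp pt [ 0.5267 -0.2115  0.1721]
t 29.6 [ 0.5262 -0.2103  0.2261] yaw 84.53 [ 0.023 -0.004  0.016  0.002  0.001 -0.   ] F [ 0.2 -0.2 -2.6] gap 0.155
t 29.6 tcp [ 0.5262 -0.2103  0.2261] yaw 84.53 F [ 0.2 -0.2 -2.6] gap 0.155 q [-0.57  0.55  1.66 -0.02  0.91 -0.47]
[-0.0362, -0.0083, 0.0161, np.float64(-0.67)]
tilt 1.35
```

apply_moves(
  increments=[
    [[0, 0, -0.04, 0], [0, 0, 0, 0]],
  ],
)

```text
t: 29.8
tcp_pos: [0.5251, -0.2089, 0.2654]
tool_rot: [0.74, 0.672, -0.005, 0.009]
force: [1.3, -1.1, -2.3]
finger_gap: 0.152
```

```bash
python3 - <<'E'
from h import *
settle(6); plan([.5145,-.2456,.21],85.2)
E
```

```text
toolz mrad [ -5.4 -12.6] grasp pt [ 0.5218 -0.2078  0.2061]
t 30.1 [ 0.5221 -0.2071  0.2601] yaw 84.51 [-0.001 -0.001 -0.008 -0.001  0.001 -0.   ] F [-0.8 -0.5 -1.9] gap 0.151
t 30.1 tcp [ 0.5221 -0.2071  0.2601] yaw 84.51 F [-0.8 -0.5 -1.9] gap 0.151 q [-0.57  0.5   1.64 -0.02  1.   -0.47]
[-0.0195, -0.0019, 0.0251, np.float64(-0.35)]
[-0.0195, -0.0021, 0.0251, np.float64(-0.35)]
tilt 0.78
```

apply_moves(
  increments=[
    [[-0.035, -0.006, 0.035, -0.6]],
  ],
)

```text
t: 30.2
tcp_pos: [0.5155, -0.2399, 0.2287]
tool_rot: [0.735, 0.678, -0.005, 0.007]
force: [1.2, -0.5, -3.7]
finger_gap: 0.153
```

```bash
python3 - <<'E'
from h import *
settle(5); plan([.5145,-.2456,.21],85.2)
E
```

```text
toolz mrad [ -6.8 -11.1] grasp pt [ 0.512 -0.242  0.171]
t 30.45 [ 0.5124 -0.2414  0.225 ] yaw 85.06 [ 0.015 -0.024 -0.009 -0.    -0.001 -0.003] F [ 0.7  0.6 -3.2] gap 0.154
t 30.45 tcp [ 0.5124 -0.2414  0.225 ] yaw 85.06 F [ 0.7  0.6 -3.2] gap 0.154 q [-0.63  0.55  1.66 -0.02  0.93 -0.54]
[-0.004, 0.0025, 0.015, np.float64(-0.14)]
tilt 0.74
```

```bash
cat >> h.py <<'E'
def slotgap():
    s=manip.sense(); R=Ro.from_quat(s['tool_rot']).as_matrix()
    p=s['tcp_pos']+R@np.array([.0485,-.001,.0857]); c=s['tcp_pos']+R@np.array([-.0015,-.001,.0857])
    e=np.array([.5176,-.1972,0])-p; print('slot',p.round(4),'centre under',c.round(4),'err tool xy mm',(R.T@e)[:2].round(4)*1000,'yaw err',round(85.2-yaw(s),2))
E
python3 - <<'E'
from h import *
slotgap()
E
```

```text
slot [ 0.515  -0.1939  0.1388] centre under [ 0.5106 -0.2437  0.1394] err tool xy mm [-1.4  3.7] yaw err 0.14
```

apply_moves(
  increments=[
    [[-0.003, 0.003, 0.018, 0]],
  ],
)

```text
t: 30.55
tcp_pos: [0.5164, -0.245, 0.2093]
tool_rot: [0.737, 0.676, -0.005, 0.005]
force: [0.7, -0.2, -2.9]
finger_gap: 0.154
```

```bash
sed -i 's/e=np.array(\[.5176,-.1972,0\])-p;/e=np.array([.5176,-.1972,0])-p; e[2]=0;/' h.py
python3 - <<'E'
from h import *
settle(5); slotgap()
s,im,d=wsnap('w8')
save('w8c.png',cv2.resize(im[80:330,120:450],None,fx=2.4,fy=2.4,interpolation=cv2.INTER_CUBIC))
E
```

```text
toolz mrad [ -6.1 -11.4] grasp pt [ 0.515  -0.245   0.1538]
t 30.8 [ 0.5153 -0.2444  0.2078] yaw 85.1 [-0.003 -0.008 -0.003 -0.    -0.003  0.001] F [-0.7 -0.6 -1.9] gap 0.154
slot [ 0.5179 -0.1969  0.1215] centre under [ 0.5137 -0.2468  0.1221] err tool xy mm [-0.3 -0.3] yaw err 0.1
```

View pics/w8c.png

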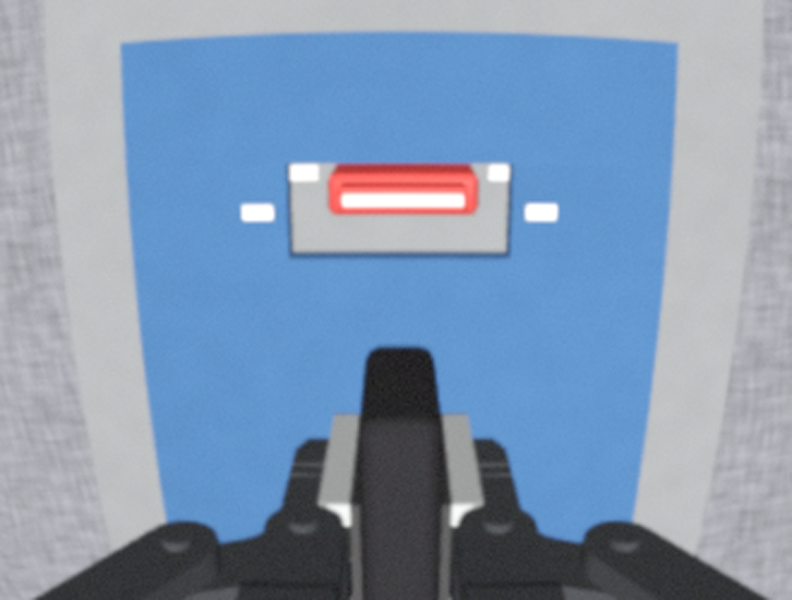

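The wing (403,190) shows through the slot (290–509), centred, and the computed error is 0.3 mm. Lowering now.

apply_moves(
  increments=[
    [[0, 0, 0.03, 0]],
  ],
)

```text
t: 30.95
tcp_pos: [0.5181, -0.2464, 0.1821]
tool_rot: [0.737, 0.676, -0.005, 0.008]
force: [-0.0, -1.1, -2.6]
finger_gap: 0.15
```

```bash
python3 - <<'E'
from h import *
settle(5); slotgap()
E
```

```text
toolz mrad [ -4.9 -12.4] grasp pt [ 0.5153 -0.2456  0.1249]
t 31.2 [ 0.5155 -0.2449  0.1789] yaw 85.1 [-0.002 -0.008 -0.013  0.001 -0.009 -0.002] F [ 0.7 -0.7 -2.6] gap 0.152
slot [ 0.5183 -0.1976  0.0926] centre under [ 0.514  -0.2474  0.0932] err tool xy mm [ 0.3 -0.7] yaw err 0.1
```

apply_moves(
  increments=[
    [[0, 0.0005, 0.013, 0]],
  ],
  newtons=30,
)

```text
t: 31.3
tcp_pos: [0.5175, -0.2461, 0.1681]
tool_rot: [0.737, 0.676, -0.005, 0.006]
force: [0.4, -0.3, -2.0]
finger_gap: 0.154
```

```bash
python3 - <<'E'
from h import *
settle(5); slotgap()
s,im,d=wsnap('w9')
save('w9c.png',cv2.resize(im[60:330,100:470],None,fx=2.1,fy=2.1,interpolation=cv2.INTER_CUBIC))
hsv=cv2.cvtColor(im,cv2.COLOR_RGB2HSV)
m=manip.camera_model('wrist');K=m['mtx'];M=m['mount'];R=Ro.from_quat(s['tool_rot']).as_matrix()
vv,uu=np.mgrid[0:420,0:560]; dx=(uu-K[0,2])/K[0,0];dy=(vv-K[1,2])/K[1,1];r=np.hypot(dx,dy);sc=np.sinc(r/np.pi)
ray=np.stack([dx*sc,dy*sc,np.cos(r)],-1)/np.cos(r)[...,None]*d[...,None]
W=(ray@M[:3,:3].T+M[:3,3])@R.T+s['tcp_pos']
blue=cv2.erode(cv2.inRange(hsv,(100,110,60),(125,255,255)),np.ones((7,7)))>0
blue[:80]=0; blue[300:]=0; blue[:,:150]=0; blue[:,400:]=0
grey=(hsv[...,1]<40)&(np.abs(W[...,2]-.07)<.008)&(d>0); grey=cv2.erode(grey.astype(np.uint8),np.ones((7,7)))>0
for n,k in(('cover',blue&(d>0)),('case',grey)):
    P=W[k]; c=np.linalg.lstsq(np.c_[P[:,0]-.514,P[:,1]+.247,np.ones(len(P))],P[:,2],rcond=None)[0]; print(n,len(P),'slopes',c[:2].round(4),'z@centre',c[2].round(4), P.min(0).round(3),P.max(0).round(3))
E
```

```text
toolz mrad [ -4.9 -12.3] grasp pt [ 0.5157 -0.2458  0.1119]
t 31.55 [ 0.516  -0.2452  0.1659] yaw 85.11 [-0.001 -0.004 -0.005  0.    -0.001 -0.001] F [ 0.8 -0.8 -3.2] gap 0.151
slot [ 0.5187 -0.1978  0.0796] centre under [ 0.5144 -0.2476  0.0803] err tool xy mm [ 0.5 -1.1] yaw err 0.09
cover 30887 slopes [-0.0115 -0.014 ] z@centre 0.0862 [ 0.46  -0.274  0.082] [ 0.573 -0.16   0.089]
case 43283 slopes [-0.0003  0.0031] z@centre 0.0703 [ 0.412 -0.308  0.068] [ 0.624 -0.092  0.074]
```

View pics/w9c.png

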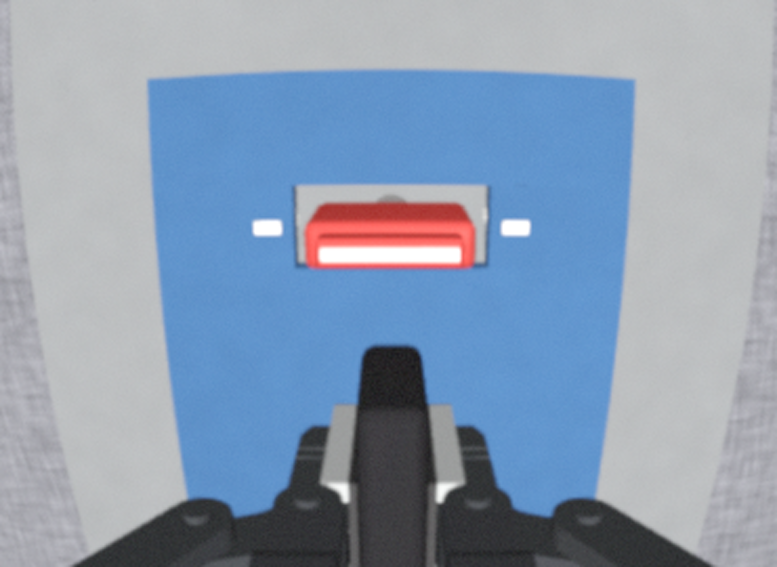

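Case plane is level and the cover leans slightly (about 11 mrad in x, 17 in y). With a lighter grip it can pivot and self-level against the seal. I'll press down gradually.

apply_moves(
  increments=[
    [[-0.0005, -0.001, 0.006, 0]],
  ],
  newtons=22,
)

```text
t: 31.7
tcp_pos: [0.5158, -0.2462, 0.1609]
tool_rot: [0.737, 0.676, -0.005, 0.004]
force: [1.8, 1.4, 2.5]
finger_gap: 0.155
```

```bash
python3 - <<'E'
from h import *
settle(5); slotgap()
E
```

```text
toolz mrad [ -2.5 -13.5] grasp pt [ 0.5156 -0.2468  0.1068]
t 31.95 [ 0.5157 -0.2461  0.1608] yaw 85.07 [ 0.     0.001  0.001 -0.004  0.     0.002] F [ 1.2 -0.3  3.7] gap 0.154
slot [ 0.5187 -0.1989  0.0744] centre under [ 0.5144 -0.2487  0.0751] err tool xy mm [ 1.6 -1.2] yaw err 0.13
```

apply_moves(
  increments=[
    [[0.0015, -0.001, 0.002, 0]],
  ],
)

```text
t: 32.05
tcp_pos: [0.5155, -0.2455, 0.1596]
tool_rot: [0.737, 0.676, -0.005, 0.006]
force: [0.4, -3.0, 3.8]
finger_gap: 0.152
```

```bash
python3 - <<'E'
from h import *
settle(5); slotgap()
E
```

```text
toolz mrad [ -1.  -14.8] grasp pt [ 0.5153 -0.246   0.1052]
t 32.3 [ 0.5153 -0.2452  0.1592] yaw 85.05 [0.001 0.002 0.003 0.002 0.002 0.001] F [ 1.4 -1.5  3.9] gap 0.153
slot [ 0.5184 -0.1981  0.0728] centre under [ 0.5141 -0.2479  0.0735] err tool xy mm [ 0.8 -0.9] yaw err 0.15
```

apply_moves(
  increments=[
    [[0.0005, -0.0005, 0.003, 0]],
  ],
)

```text
t: 32.4
tcp_pos: [0.5152, -0.2452, 0.1567]
tool_rot: [0.737, 0.676, -0.005, 0.006]
force: [-0.8, -3.6, 5.5]
finger_gap: 0.154
```

```bash
python3 - <<'E'
from h import *
settle(5); slotgap()
E
```

```text
toolz mrad [ -0.3 -15.7] grasp pt [ 0.5151 -0.246   0.1025]
t 32.65 [ 0.5151 -0.2451  0.1565] yaw 85.06 [ 0.001 -0.001 -0.    -0.    -0.001 -0.002] F [ 0.6 -3.3  6.4] gap 0.152
slot [ 0.5183 -0.1981  0.0701] centre under [ 0.514  -0.2479  0.0709] err tool xy mm [ 0.8 -0.8] yaw err 0.14
```

```bash
cat > chk.py <<'E'
from h import *
import sys
n=sys.argv[1]
s,im,d=wsnap(n)
save(n+'c.png',cv2.resize(im[60:330,100:470],None,fx=2.1,fy=2.1,interpolation=cv2.INTER_CUBIC))
hsv=cv2.cvtColor(im,cv2.COLOR_RGB2HSV)
m=manip.camera_model('wrist');K=m['mtx'];M=m['mount'];R=Ro.from_quat(s['tool_rot']).as_matrix()
vv,uu=np.mgrid[0:420,0:560]; dx=(uu-K[0,2])/K[0,0];dy=(vv-K[1,2])/K[1,1];r=np.hypot(dx,dy);sc=np.sinc(r/np.pi)
ray=np.stack([dx*sc,dy*sc,np.cos(r)],-1)/np.cos(r)[...,None]*d[...,None]
W=(ray@M[:3,:3].T+M[:3,3])@R.T+s['tcp_pos']
blue=cv2.erode(cv2.inRange(hsv,(100,110,60),(125,255,255)),np.ones((7,7)))>0
blue[:80]=0; blue[300:]=0; blue[:,:150]=0; blue[:,400:]=0
grey=(hsv[...,1]<40)&(np.abs(W[...,2]-.07)<.008)&(d>0); grey=cv2.erode(grey.astype(np.uint8),np.ones((7,7)))>0
for nm,k in(('cover',blue&(d>0)),('case',grey)):
    P=W[k]; c=np.linalg.lstsq(np.c_[P[:,0]-.514,P[:,1]+.247,np.ones(len(P))],P[:,2],rcond=None)[0]; print(nm,len(P),'slopes',c[:2].round(4),'z@centre',c[2].round(4))
cs,_=cv2.findContours(cv2.inRange(hsv,(100,110,60),(125,255,255)),0,1)
c=max(cs,key=cv2.contourArea)[:,0]; c=c[(c[:,1]<250)]
P=wristcast('',s,c,.076)[:,:2]
# edges of the visible part in case axes about frame centre
a=np.radians(-4.8); ex=np.array([np.cos(a),np.sin(a)]);ey=np.array([-np.sin(a),np.cos(a)]); Q=np.c_[(P-[.5135,-.247])@ex,(P-[.5135,-.247])@ey]*1000
print('x lo/hi',np.median(Q[Q[:,0]<-45][:,0]).round(1),np.median(Q[Q[:,0]>45][:,0]).round(1),'y hi',np.median(Q[Q[:,1]>78][:,1]).round(1))
for sd in(-1,1):
    q=Q[(Q[:,0]*sd>45)&(Q[:,1]<75)]; f=np.polyfit(q[:,1],q[:,0],1); print('side',sd,'yaw err deg',np.degrees(-f[0]).round(2))
q=Q[(Q[:,1]>78)&(abs(Q[:,0])<45)]; print('end yaw err',np.degrees(np.polyfit(q[:,0],q[:,1],1)[0]).round(2))
E
python3 chk.py w10
```

```text
cover 30520 slopes [-0.0008 -0.0054] z@centre 0.0769
case 46838 slopes [-0.0003  0.0032] z@centre 0.0703
x lo/hi -54.3 54.6 y hi 84.6
side -1 yaw err deg -0.21
side 1 yaw err deg -0.07
end yaw err -0.19
```

View pics/w10c.png

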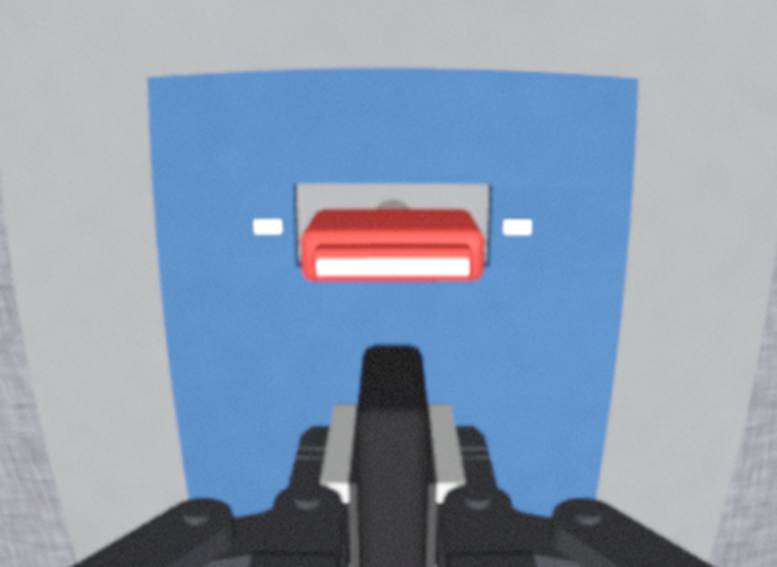

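The cover is squared: lateral error 0.3 mm or less, yaw 0.2°, wing through the slot. The centre is about 0.6 mm proud, with the −y end slightly high. I'll nudge it down a bit more.

apply_moves(
  increments=[
    [[0, 0, 0.0025, 0]],
  ],
  newtons=20,
)

```text
t: 32.8
tcp_pos: [0.5152, -0.2453, 0.1559]
tool_rot: [0.737, 0.676, -0.006, 0.006]
force: [-5.0, 2.4, 34.3]
finger_gap: 0.146
```

```bash
python3 - <<'E'
from h import *
settle(5); slotgap()
E
python3 chk.py w11
```

```text
toolz mrad [  0.1 -16.4] grasp pt [ 0.5151 -0.2461  0.102 ]
t 33.05 [ 0.5151 -0.2453  0.156 ] yaw 85.08 [ 0.002 -0.     0.001 -0.     0.     0.002] F [-1.3 -1.4 16.6] gap 0.156
slot [ 0.5183 -0.1983  0.0695] centre under [ 0.514  -0.2481  0.0703] err tool xy mm [ 1.  -0.8] yaw err 0.12
cover 30610 slopes [-0.0003  0.0004] z@centre 0.0763
case 46477 slopes [-0.0004  0.003 ] z@centre 0.0703
x lo/hi -54.2 54.5 y hi 84.6
side -1 yaw err deg -0.09
side 1 yaw err deg -0.16
end yaw err -0.12
```

Flush and level now, but the push is 16.6 N. I'll relax it towards 7 N.

apply_moves(
  increments=[
    [[0, 0, 0, 0]],
  ],
)

```text
t: 33.2
tcp_pos: [0.5151, -0.2452, 0.1568]
tool_rot: [0.737, 0.676, -0.005, 0.006]
force: [0.8, -1.8, 4.0]
finger_gap: 0.155
```

```bash
python3 - <<'E'
from h import *
settle(4); settle(4)
E
```

```text
toolz mrad [  0.2 -16.4] grasp pt [ 0.5152 -0.2461  0.1023]
t 33.4 [ 0.5151 -0.2452  0.1563] yaw 85.09 [ 0.    -0.001 -0.001 -0.001  0.    -0.   ] F [ 0.6 -1.5  5.7] gap 0.149
toolz mrad [  0.  -16.3] grasp pt [ 0.5151 -0.2461  0.1022]
t 33.6 [ 0.5151 -0.2452  0.1562] yaw 85.09 [ 0.     0.001  0.    -0.002  0.001  0.   ] F [-0.  -2.2  6. ] gap 0.155
```

```bash
python3 - <<'E'
from h import *
settle(5)
E
python3 chk.py w12
```

```text
toolz mrad [ -0.1 -16.2] grasp pt [ 0.5151 -0.2461  0.1021]
t 33.85 [ 0.5151 -0.2452  0.1561] yaw 85.09 [ 0.     0.001 -0.    -0.     0.    -0.001] F [ 0.6 -1.5  5.3] gap 0.157
cover 30601 slopes [-0.0002 -0.0004] z@centre 0.0765
case 45952 slopes [-0.0003  0.0029] z@centre 0.0703
x lo/hi -54.2 54.5 y hi 84.6
side -1 yaw err deg -0.14
side 1 yaw err deg -0.16
end yaw err -0.13
```

apply_moves(
  increments=[
    [[0, 0, 0.0007, 0]],
  ],
)

```text
t: 34.0
tcp_pos: [0.5152, -0.2452, 0.156]
tool_rot: [0.737, 0.676, -0.006, 0.006]
force: [-0.9, -1.6, 12.2]
finger_gap: 0.154
```

```bash
python3 - <<'E'
from h import *
settle(5); settle(5); settle(5)
E
python3 chk.py w13
```

```text
toolz mrad [ -0.1 -16.3] grasp pt [ 0.5151 -0.2461  0.102 ]
t 34.25 [ 0.5151 -0.2452  0.156 ] yaw 85.1 [ 0.001 -0.    -0.002  0.     0.001  0.   ] F [ 0.3 -0.3  9.1] gap 0.153
toolz mrad [ -0.  -16.3] grasp pt [ 0.5152 -0.2461  0.1021]
t 34.5 [ 0.5152 -0.2452  0.156 ] yaw 85.1 [-0.001 -0.001 -0.001 -0.001 -0.001  0.002] F [ 0.1 -2.1  9.1] gap 0.156
toolz mrad [ -0.1 -16.3] grasp pt [ 0.5152 -0.2461  0.1021]
t 34.75 [ 0.5152 -0.2452  0.156 ] yaw 85.1 [ 0.    -0.001 -0.001 -0.     0.001 -0.002] F [-0.1 -1.4  8.8] gap 0.151
cover 30616 slopes [-0.0003 -0.0001] z@centre 0.0764
case 46485 slopes [-0.0004  0.0032] z@centre 0.0703
x lo/hi -54.2 54.5 y hi 84.6
side -1 yaw err deg -0.14
side 1 yaw err deg -0.16
end yaw err -0.1
```

It is stable at about 9 N, flush and level. One last look at the whole scene before handing in.

```bash
python3 - <<'E'
from h import *
im,d=manip.snapshot('scene'); save('s14.png',im); settle(1)
E
```

```text
toolz mrad [ -0.1 -16.3] grasp pt [ 0.5152 -0.2461  0.1021]
t 34.9 [ 0.5152 -0.2452  0.156 ] yaw 85.1 [-0.    -0.     0.     0.002  0.     0.002] F [-0.3 -1.9  8.1] gap 0.153
```

View pics/s14.png

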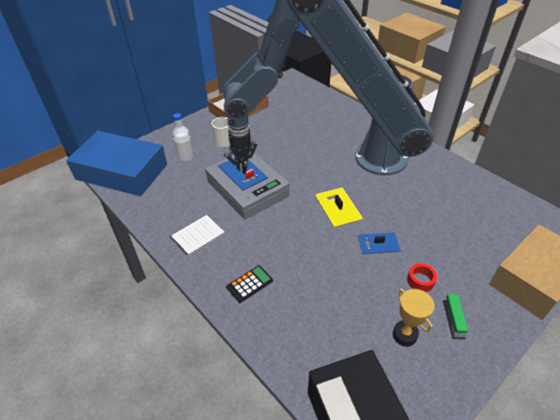

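View pics/w13c.png

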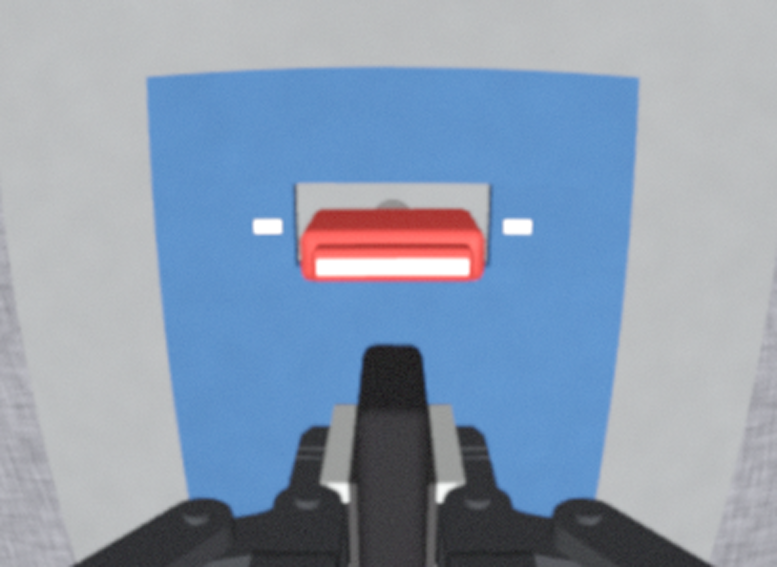

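The cover lies on the case at (243,172) in the scene view with the red wing up through its slot. The other items look unmoved at their first-picture positions, for example the yellow plate (340,205), small blue (380,242), calculator (250,283) and bottle (182,140). Handing in.

```bash
python3 -c "
from station import manip
manip.sign_off()"
```

```text
the job is handed in; nothing more can be done
```

I turned the red wing in line with the two white marks. Then I picked up the larger blue cover by its handle, lowered it over the wing and pressed it flush. I handed in at about 35 s with the gripper still holding it pressed down.

- **Wing:** after release its line agreed with the marks to about 0.3°.
- **Cover position:** its edges matched the bay frame to about 0.5 mm in position and 0.2° in turn, with the wing up through the slot.
- **Flush:** the cover's top measured 6.1 mm above the case's top face for a 6 mm plate, so it sits flush to about 0.1 mm. It is level in x; along y the cover reads level and the case about 3 mrad off, which I put down to camera error.
- **Other things:** in the last scene picture they appear where they started. I checked this by eye and did not measure it.

**What disagreed or went wrong:**
- The final push was 8 to 9 N instead of the advised 6 to 7 N. At about 5.5 N the cover still sat about 0.2 mm proud.
- The push peaked at about 34 N for one reading while I was seating the cover, and I then eased it off.
- The tool still leaned by about 16 mrad (about 1°) at the end. The cover pivoted level in a light 20 N grip. Levelling the tool took about 10 s of extra moves before I could grip the cover, and a few more over the case.

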